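# Lift the isolation tag off its peg and put the cooling-water valve back in service

### The job

The cooling-water line may go back into service. Lift the isolation tag clear of the upturned tip of its peg without dragging it over the tip or straining the peg, stand it upright and fully down in the free slot of the tag rack, and only then open the valve about a quarter turn anticlockwise (seen from above). Leave the bottles and the beaker standing where they are.

Things in the scene. Friction and masses are not known exactly. Their poses are not given: they have to be found in the camera images.
- tag_center (a point): Centre of the loose tag: white plate, 90 g, 75 wide (x) x 8 thick (y) x 140 mm tall (z up), origin 70 mm above its lower edge. Paddle 75 mm wide up to 88 mm; above it a 42 mm wide neck with a hole 22 wide x 30 tall, from 100 to 130 mm. Hangs by the strip over the hole, peg through the hole along y, axes as the station's. Grip it across the 8 mm near its -x edge, tool leaning back to the robot.
- tag_hole (a point): Middle of the tag's hole (45 mm above the tag's centre, 115 mm above its lower edge); axes as the tag's.
- valve_station: Fixed station: grey base plate 136 (x) x 270 (y) x 8 mm, origin under its centre, z up, x away from the robot (yaw varies). At y = +90 mm a brass valve between two copper pipes, its handwheel 125 mm up; at y = -35 mm an upright steel rod 12 mm thick, 215 mm tall, with the peg clamped to it 185 mm above the bench.
- tag_peg: Steel peg, a level rod 6 mm thick. Origin on the upright rod's axis at the peg's centre line; runs along its -y (the station's -y) for 105 mm to a bend, where the tip turns up 60 degrees for 14 mm; the tip's top is 12 mm above the level part's upper side. To pass, a hanging tag must be lifted over 12 and under 24 mm, then moved along -y past the tip.
- peg_tip (a point): End of the upturned tip of the peg (centre line; 7 mm beyond the bend and 12 mm above the level part's centre line).
- wheel_center (a point): Centre of the valve's handwheel, mid-height of the rim, on its vertical stem. Five-spoked grey wheel, outer diameter 54 mm, rim 8 mm thick, hub nut 12 mm above the rim's mid-plane; nothing within 20 mm below the rim outside a radius of 15 mm. Turns and rises with the stem; grip across the whole wheel from above.
- valve_wheel (a joint): Angle of the handwheel in rad: 0 = valve shut (at the start), grows anticlockwise seen from above, stop at 4.7. The stem rises 3.2 mm per rad (about 5 mm in a quarter turn), so the hand must rise with it. Friction about 0.12 N m; stays where it is left.
- tag_rack: Fixed grey plastic rack, 90 (x) x 122 (y) x 34 mm, origin under its centre, z up, yaw varies. Two straight slots along its x, open at both ends, 12 mm wide, 26 mm deep (floor 8 mm above the bench). In the slot at y = -30 mm another, fixed tag already stands; the slot at y = +30 mm is free.
- rack_slot (a point): Centre of the floor of the rack's free slot, 8 mm above the bench; x runs along the slot, z up. The slot's mouth is 26 mm higher. The tag stands in it with its width along the slot, either face to either side.
- beaker: Bystander: glass beaker, 72 mm wide, 93 mm tall, origin under its centre.
- solvent_bottle: Bystander: white bottle with a screw cap, 64 mm wide, 150 mm tall, origin under its centre.
- wash_bottle: Bystander: white wash bottle with a bent spout, 63 x 116 mm, 210 mm tall, origin under its centre.

How it is judged:
By the outcome, as a careful person would: the job done as asked, in the order asked, and still so for the second after the job is handed in, with the robot touching nothing.
It also fails if it takes over 64 s, if anything falls off the work surface, if the arm or the gripper's body presses on something with over 40 N, if the wrist force passes 120 N, or if a joint passes its speed limit or range.

### The arm

A 7-joint arm with a two-finger parallel gripper is mounted at the origin on a cart in front of the work surface, level with it; the furniture and walls round the work are solid. World frame = base frame: x ahead of the robot, y to its left, z up, the work surface at z = 0. Lengths are in m, angles in rad, forces in N, time in s.
With the tool pointing down it reaches from about 0.375 to 0.925 m from the base axis. Payload 3.1 kg.
Tool frame: the origin (TCP) lies midway between the tips of the shut fingers; the grasp point (between the pads) lies 19 mm behind it (ctrl.pinch_z is the distance from the TCP to the grasp point, in m); z points along the fingers, y is the line along which they close (so a half turn about z gives the same grasp; the last joint's range is limited). The gripper opens to 85 mm and grips with 20 to 120 N. Pads are 22 mm wide; open, the fingers measure 114 mm over their backs; the gripper's body (76 mm by 85 mm) begins 54 mm behind the grasp point. The pads swing forward as they close: fully open they stand 13 mm farther back than shut.
Start: joints at [1.056, 0.383, 0.044, 1.598, -0.018, 1.161, -0.05], TCP at [0.263, -0.594, 0.231] pointing down, gripper open.
Joint ranges: [-2.61, 2.61], [-0.41, 2.15], [-1.48, 1.57], [0, 2.5], [-1.57, 4.71], [0.05, 1.97], [-2.85, 2.85]. Speed limits (rad/s): [2.79, 2.79, 3.14, 3.14, 3.14, 3.14, 3.14].

### API

Orientations are given as a unit quaternion [w, x, y, z].
In Python, from plant import ctrl gives the robot as it stands.
- The arm moves only by the tool move_arm, never from a script. Its argument "plan" is a list of rows, each a list of 4 numbers: the shift along the tool's x, y, z in mm, then the turn about the tool's z in degrees. In form: [[dx, dy, dz, roll], ...]. A call has 1 to 20 rows; each row is the pose to reach, as a shift and turn from the pose commanded when the call began, along the tool's axes at that moment; what a row does not reach only later rows make up. A row lasts 1/10 s, in which the tool goes at most 50 mm and 8.59 degrees, less where a joint would pass 70% of its speed; a pose out of reach is approached as far as the arm can. A call with a gripper value outside its range is refused whole. "gripper" is the closure, from 0 (fully open) to 1 (shut), set as the call begins (left out, the last holds). The fingers move at their own pace and stop on an object; "force" is the grip in N (left out, the last holds). Time passes only in rows, so rows that repeat a pose let the fingers close. It gives the time, the measured TCP pose, the force, the opening and the grip force at its end, in the units of the state.
- ctrl.get_obs(): the state, without advancing time (a new reading comes with each control period).
- ctrl.get_image(name): name is "scene" or "top" or "wrist"; returns a dict with "pixels" (420x560x3 uint8, red, green, blue), "depth" (420x560 float32, m along the optical axis (not along the pixel's ray), 0 where there is no reading), "mtx" (3x3 intrinsics, pixels), "D" ([k1, k2, p1, p2, k3] as OpenCV has them; the pictures are not rectified), "world_from_camera" (4x4, takes a point from camera to world coordinates); the wrist camera has in their place "T_tool_cam" (4x4, takes a point from camera to tool coordinates, whose origin is the TCP and whose axes are the flange's). Camera axes: x right, y down, z forward; pixel columns grow to the right and rows downward; lengths in m; the calibration is good to about 2 mm. A picture is of the moment at which its call begins: read the wrist's pose just before it.
- ctrl.sign_off(): hands the job in; it is judged then, once.
The state is a dict: "clock": time; "q": joint angles; "joint_velocities": joint speeds; "joint_torque": joint torques, N m; "position": TCP position; "orientation": TCP orientation; "wrist_force": force on the tool from outside, world axes, zero at the start; "wrist_torque": the same for the moment, N m; "opening": finger opening in m; "grip_force": force on a finger pad.
Only numpy, scipy, OpenCV 4.12 (cv2) and the standard library are available. Lean on these libraries where they do the work, as an engineer would, in place of code of your own. Each camera call takes 0.05 s, during which the arm holds its last target. There are 200 camera calls.

## Working session

There is one attempt and no reset: what is moved stays moved. The work goes in short steps, Python scripts to look and compute and a tool call to move; the robot and the scene stay as the last step left them, time stands still between calls to the robot, and variables do not carry over. Pictures are saved under pics/ and viewed, at most 10 in all, crops included, and the job is handed in when it is done.

Besides the shell and the picture viewer there is one more tool, called after "Emit:" as a command line: name --pt "numbers of a row" for each row, then --argument value for the rest. move_arm: Moves the arm, as the interface text tells. Its arguments: {"type":"object","properties":{"plan":{"type":"array","items":{"type":"array","items":{"type":"number"}}},"gripper":{"type":"number"},"force":{"type":"number"}},"required":["plan"]}

```bash
mkdir -p pics; ls; cat > h.py <<'E'
import numpy as np, cv2
from plant import ctrl
from scipy.spatial.transform import Rotation as R
def rot(q): return R.from_quat([q[1],q[2],q[3],q[0]]).as_matrix()
def grab(name):
    o=ctrl.get_obs(); im=ctrl.get_image(name)
    if name=="wrist":
        T=np.eye(4);T[:3,:3]=rot(o["orientation"]);T[:3,3]=o["position"]
        im["W"]=T@im["T_tool_cam"]
    else: im["W"]=im["world_from_camera"]
    np.savez(f"{name}.npz",**{k:np.array(im[k]) for k in("pixels","depth","mtx","D","W")})
    return im
def load(name): return dict(np.load(f"{name}.npz"))
def rays(im,uv):
    p=cv2.undistortPoints(np.array(uv,float).reshape(-1,1,2),im["mtx"],im["D"]).reshape(-1,2)
    return np.c_[p,np.ones(len(p))]
def onplane(im,uv,z):
    d=rays(im,uv)@im["W"][:3,:3].T;c=im["W"][:3,3]
    return c+d*((z-c[2])/d[:,2])[:,None]
def depthpts(im,uv):
    uv=np.array(uv).reshape(-1,2);d=im["depth"][uv[:,1].astype(int),uv[:,0].astype(int)]
    P=rays(im,uv)*d[:,None]
    return P@im["W"][:3,:3].T+im["W"][:3,3]
def cloud(im):
    h,w=im["depth"].shape;v,u=np.mgrid[:h,:w]
    return depthpts(im,np.c_[u.ravel(),v.ravel()]).reshape(h,w,3)
def proj(im,P):
    Wi=np.linalg.inv(im["W"]);r,_=cv2.Rodrigues(Wi[:3,:3])
    return cv2.projectPoints(np.array(P,float).reshape(-1,1,3),r,Wi[:3,3],im["mtx"],im["D"])[0].reshape(-1,2)
def save(im,f,crop=None,s=1):
    a=im["pixels"][:,:,::-1]
    if crop: a=a[crop[1]:crop[3],crop[0]:crop[2]]
    cv2.imwrite(f"pics/{f}.png",cv2.resize(a,None,fx=s,fy=s,interpolation=cv2.INTER_CUBIC))
E
python3 - <<'E'
from h import *
for n in("scene","top"):
    im=grab(n);save(im,n+"0",s=1.4);print(n,im["W"].round(3).tolist(),im["mtx"][0])
o=ctrl.get_obs();print(o["clock"],o["position"],o["orientation"],rot(o["orientation"]).round(3).tolist(),ctrl.pinch_z)
E
```

```text
pics
scene [[-0.836, -0.335, 0.435, 0.019], [-0.549, 0.488, -0.678, 0.804], [0.015, -0.806, -0.592, 0.809], [0.0, 0.0, 0.0, 1.0]] [398.06612135   0.         279.62024022]
top [[-0.002, -0.984, 0.178, 0.243], [-1.0, 0.003, 0.006, 0.013], [-0.007, -0.178, -0.984, 1.767], [0.0, 0.0, 0.0, 1.0]] [531.47669687   0.         274.90763729]
0.1 [ 0.26279456 -0.59354742  0.22998292] [-1.18661378e-03  9.78357447e-01  2.06918351e-01 -3.06837812e-04] [[0.914, 0.405, -0.001], [0.405, -0.914, 0.002], [-0.0, -0.002, -1.0]] 0.0187
```

View pics/scene0.png

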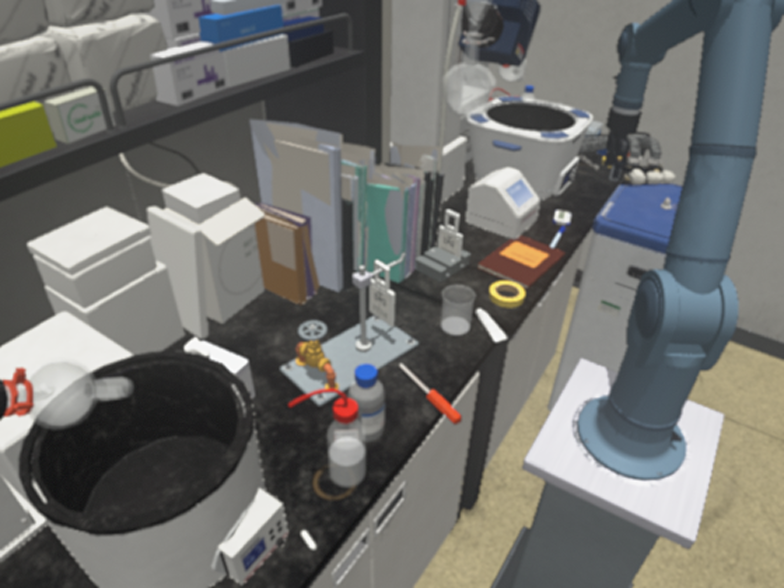

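View pics/top0.png

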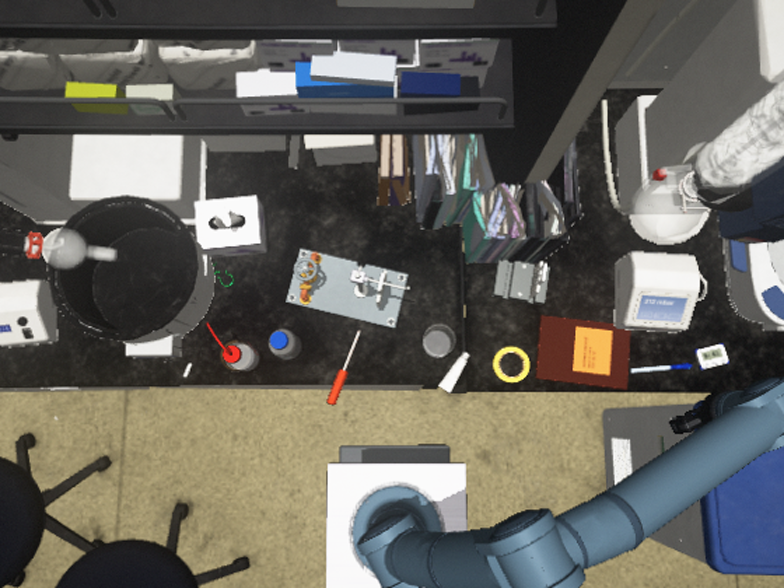

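The scene and top views show, in 1.4x top pixels, the station plate at about (347,287) with the wheel at (306,268), the peg running right to (408,288), and the rack at (522,282). The beaker is at (438,340) and the bottles at (284,343) and (235,352).

```bash
python3 - <<'E'
from h import *
t=load("top");C=cloud(t)
def rect(mask,z):
    m=cv2.morphologyEx(mask.astype(np.uint8),cv2.MORPH_OPEN,np.ones((2,2)))
    cs,_=cv2.findContours(m,cv2.RETR_EXTERNAL,cv2.CHAIN_APPROX_NONE);c=max(cs,key=cv2.contourArea)
    P=onplane(t,c.reshape(-1,2),z)[:,:2]
    r=cv2.minAreaRect((P*1000).astype(np.float32));print(r,cv2.boxPoints(r).round().tolist());return r
v,u=np.mgrid[:420,:560]
print("bench z",np.median(C[230:250,330:345,2] if False else C[195:215,240:250,2]), C[280:285,225:230,2].ravel()[:3])
reg=lambda a,b,c,d:(u>a)&(u<c)&(v>b)&(v<d)
hsv=cv2.cvtColor(t["pixels"],cv2.COLOR_RGB2HSV)
grey=(hsv[...,2]>85)
rect(reg(195,172,300,240)&grey&(C[...,2]<.05),.008)
rect(reg(345,180,400,222)&(C[...,2]>.02),.034)
for n,(a,b,c,d) in dict(beaker=(298,225,330,262),solv=(190,230,216,262),wash=(145,228,188,270),wheel=(206,180,232,206),files=(260,95,420,190)).items():
    m=reg(a,b,c,d)&(C[...,2]>.03);p=C[m];print(n,m.sum(),p.min(0).round(3),p.max(0).round(3),np.median(p,0).round(3))
w=reg(206,180,232,206)&(abs(C[...,2]-.125)<.015);print("wheel",w.sum(),C[w].mean(0),C[w].min(0),C[w].max(0))
s=load("scene");S=cloud(s)
big=lambda im,c:cv2.resize(im["pixels"][c[1]:c[3],c[0]:c[2],::-1],(400,600 if 0 else 300),interpolation=cv2.INTER_CUBIC)
a=np.vstack([np.hstack([big(s,(190,165,330,270)),big(s,(285,140,345,205))]),np.hstack([big(t,(195,165,305,247)),big(t,(340,175,408,226))])])
cv2.imwrite("pics/crops.png",a)
E
```

```text
bench z 0.00682906693189389 [-0.80130505 -0.79234819 -0.80255755]
((556.9268188476562, 111.91615295410156), (271.1797790527344, 137.48117065429688), 76.05990600585938) [[458.0, -3.0], [591.0, -36.0], [656.0, 227.0], [523.0, 260.0]]
((573.3726196289062, -294.1531982421875), (155.94898986816406, 117.81071472167969), 89.7342300415039) [[514.0, -372.0], [632.0, -372.0], [633.0, -216.0], [515.0, -216.0]]
beaker 165 [ 0.243 -0.132  0.031] [0.459 0.013 1.767] [ 0.433 -0.1    0.085]
solv 378 [0.243 0.013 0.03 ] [0.449 0.289 1.767] [0.413 0.247 0.112]
wash 454 [0.243 0.013 0.03 ] [0.455 0.406 1.767] [0.387 0.343 0.127]
wheel 284 [0.243 0.013 0.039] [0.635 0.232 1.767] [0.579 0.202 0.124]
files 10533 [ 0.243 -0.403  0.03 ] [0.93  0.07  1.767] [ 0.733 -0.208  0.246]
wheel 168 [0.58058702 0.20468557 0.12770478] [0.55497455 0.17973117 0.11147363] [0.60729619 0.23161907 0.13946746]
```

View pics/crops.png

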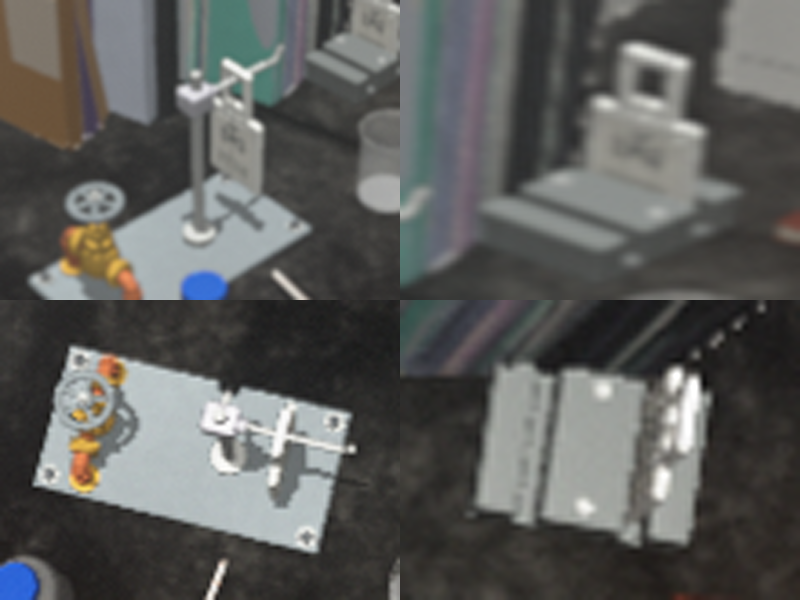

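The crops show the tag hanging about midway along the peg. The rack's free slot is the left one, and the fixed tag stands in the right one, close to the files. Next I refine the rack, tag and files and work out the first move.

```bash
cat >> h.py <<'E'
def go(P,yaw,o=None):
    """tool-frame shift (mm) and roll (deg) to TCP P with tool x at world yaw (deg)"""
    o=o or ctrl.get_obs();Rm=rot(o["orientation"])
    d=Rm.T@(np.array(P)-np.array(o["position"]))*1000
    y0=np.degrees(np.arctan2(Rm[1,0],Rm[0,0]));r=-(yaw-y0);r=(r+180)%360-180
    print("go",np.round(d,1),"roll",round(r,1))
E
python3 - <<'E'
from h import *
t=load("top");C=cloud(t);v,u=np.mgrid[:420,:560]
Z=C[...,2]
inr=lambda x0,x1,y0,y1:(C[...,0]>x0)&(C[...,0]<x1)&(C[...,1]>y0)&(C[...,1]<y1)
# rack top faces
m=inr(.48,.68,-.40,-.19)&(Z>.024)&(Z<.044)
P=C[m];r=cv2.minAreaRect((P[:,:2]*1000).astype(np.float32));print("rack",m.sum(),r,np.median(P[:,2]))
# free-slot: rows of left/right edges
for vv in range(184,216,4):
    print(vv,[(round(float(C[vv,uu,1])*1000),round(float(C[vv,uu,2])*1000)) for uu in range(352,398,2)])
m=inr(.48,.60,-.03,.06)&(Z>.12)&(Z<.21);P=C[m]
for p,uu,vv in zip(P,u[m],v[m]): print(uu,vv,p.round(3),end=";")
m=inr(.56,.8,-.38,-.15)&(Z>.1);print("\nfiles near",np.sort(C[m][:,0])[:20:3], C[m][np.argsort(C[m][:,0])[:6]].round(3).tolist())
go([.50,.01,.33],-13.9)
E
```

```text
rack 765 ((570.6200561523438, -278.99102783203125), (171.7645721435547, 103.31132507324219), 89.126220703125) 0.03271771839635118
184 [(-229, 65), (-235, 65), (-243, 59), (-250, 53), (-255, 65), (-262, 64), (-269, 59), (-275, 63), (-282, 61), (-289, 58), (-292, 74), (-301, 61), (-308, 60), (-314, 59), (-319, 69), (-325, 72), (-335, 56), (-339, 69), (-345, 68), (-353, 61), (-373, -1), (-380, 0), (-386, 0)]
188 [(-239, -6), (-245, -3), (-247, 31), (-253, 30), (-259, 38), (-266, 33), (-277, 8), (-284, 3), (-286, 32), (-292, 35), (-300, 29), (-305, 36), (-313, 32), (-319, 33), (-332, 0), (-338, 6), (-348, -13), (-333, 94), (-359, 1), (-333, 151), (-373, -1), (-378, 7), (-385, 5)]
192 [(-237, 3), (-244, 3), (-246, 33), (-253, 27), (-259, 34), (-266, 32), (-275, 14), (-283, 10), (-286, 30), (-293, 28), (-300, 28), (-306, 29), (-313, 30), (-319, 28), (-326, 28), (-330, 41), (-329, 79), (-329, 110), (-328, 145), (-333, 151), (-363, 41), (-379, -1), (-383, 10)]
196 [(-238, -8), (-242, 14), (-245, 33), (-252, 31), (-258, 36), (-267, 25), (-276, 8), (-279, 29), (-286, 30), (-292, 32), (-299, 31
[... 4663 characters left out ...]
38 0.14 ];271 211 [0.517 0.035 0.141];269 212 [0.513 0.041 0.147];270 212 [0.514 0.038 0.145];271 212 [0.514 0.035 0.143];269 213 [0.51  0.041 0.145];270 213 [0.511 0.038 0.143];271 213 [0.513 0.035 0.131];268 214 [0.507 0.044 0.144];269 214 [0.509 0.041 0.137];270 214 [0.509 0.038 0.137];268 215 [0.505 0.044 0.137];269 215 [0.504 0.041 0.144];270 215 [0.506 0.038 0.136];269 216 [0.504 0.042 0.128];270 216 [0.504 0.038 0.129];
files near [0.56050757 0.56270554 0.56520049 0.56780293 0.57102196 0.57235419
 0.57421789] [[0.561, -0.326, 0.107], [0.562, -0.33, 0.149], [0.563, -0.325, 0.113], [0.563, -0.327, 0.145], [0.563, -0.324, 0.145], [0.563, -0.328, 0.11]]
go [ 461.2 -456.1  -99. ] roll 37.8
```

Emit:
move_arm --pt "60 -60 -99 0" --pt "460 -455 -99 38" --pt "460 -455 -99 38" --pt "460 -455 -99 38" --pt "460 -455 -99 38" --pt "460 -455 -99 38" --pt "460 -455 -99 38" --pt "460 -455 -99 38" --pt "460 -455 -99 38" --pt "460 -455 -99 38" --pt "460 -455 -99 38" --pt "460 -455 -99 38" --pt "460 -455 -99 38" --pt "460 -455 -99 38" --pt "460 -455 -99 38" --pt "460 -455 -99 38" --pt "460 -455 -99 38" --pt "460 -455 -99 38" --gripper 0.0

```text
clock: 1.9
position: [0.499, 0.0058, 0.3298]
orientation: [0.0, 0.992, -0.125, -0.0]
wrist_force: [-0.4, -0.8, 0.4]
opening: 0.0851
grip_force: 0.0
```

```bash
python3 - <<'E'
from h import *
w=grab("wrist");save(w,"w1",s=1.4);o=ctrl.get_obs();print(o["clock"],o["position"],o["q"],w["W"].round(3).tolist(),w["T_tool_cam"].round(3).tolist(),w["mtx"][0])
Rm=rot(o["orientation"]);print(Rm.round(3).tolist())
P=[(.5486,.078,.215),(.523,-.024,.185),(.5216,-.0307,.197),(.538,.032,.198),(.5177,.037,.198),(.579,.201,.125),(.57,-.27,.034)]
print((proj(w,P)*1.4).round())
E
```

```text
1.95 [0.49912813 0.00601219 0.32996922] [ 0.34278985  0.04263317 -0.44707571  1.80726682  0.01953539  1.29663347
 -1.92985821] [[-0.248, -0.916, -0.315, 0.58], [-0.969, 0.235, 0.08, -0.016], [0.001, 0.325, -0.946, 0.473], [0.0, 0.0, 0.0, 1.0]] [[-0.0, -0.946, -0.324, 0.084], [1.0, -0.0, -0.0, 0.001], [0.0, -0.324, 0.946, -0.143], [0.0, 0.0, 0.0, 1.0]] [302.5983288    0.         279.54102258]
[[0.969, -0.247, -0.001], [-0.247, -0.969, -0.0], [-0.001, 0.001, -1.0]]
[[257. 243.]
 [423. 233.]
 [435. 236.]
 [336. 236.]
 [338. 266.]
 [141. 223.]
 [645.  98.]]
```

View pics/w1.png

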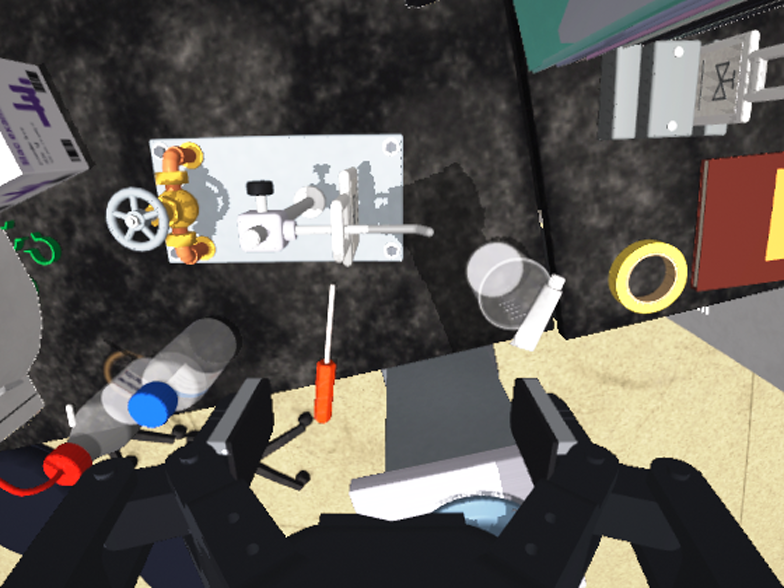

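The wrist view shows the tag's neck top at about (340,200-262), the peg running to its tip at (432,233), the wheel at (137,218) and the free rack slot at about (640,90). All agree with the predicted pixels to within about 6 px. I measure these from this view.

```bash
python3 - <<'E'
from h import *
w=load("wrist");C=cloud(w);Z=C[...,2]
yaw=np.radians(-13.9);ex=np.array([np.cos(yaw),np.sin(yaw)]);ey=np.array([-ex[1],ex[0]])
inr=lambda x0,x1,y0,y1:(C[...,0]>x0)&(C[...,0]<x1)&(C[...,1]>y0)&(C[...,1]<y1)
def st(n,P):
    if len(P)==0: print(n,0);return
    print(n,len(P),"med",np.median(P,0).round(4),"min",P.min(0).round(3),"max",P.max(0).round(3))
v,u=np.mgrid[:420,:560]
pr=lambda a,b,c,d:(u>a/1.4)&(u<c/1.4)&(v>b/1.4)&(v<d/1.4)
# neck top edge: z>.191
T=C[pr(325,185,362,275)&(Z>.191)&(Z<.215)];st("neck",T)
r=cv2.minAreaRect((T[:,:2]*1000).astype(np.float32));print(r)
a=T[:,:2]@ex;b=T[:,:2]@ey
print("neck along ex",np.percentile(a,[2,50,98]),"ey",np.percentile(b,[5,50,95]),"slope",np.degrees(np.polyfit(a,b,1)[0]),"zmed",np.median(T[:,2]))
# peg, level part
G=C[(pr(300,222,330,240)|pr(360,222,415,240))&(Z>.175)&(Z<.21)];st("peg",G)
k=np.polyfit(G[:,1],G[:,0],1);print("peg yaw-ish",np.degrees(np.arctan(k[0])),"x at y=.03",np.polyval(k,.03))
st("tip",C[pr(420,222,436,242)&(Z>.18)])
# wheel
m=pr(100,180,172,255)&(abs(Z-.127)<.012)
cs=np.argwhere(m)[:,::-1];P=onplane(w,cs,.125+.003)
(c,rr)=cv2.minEnclosingCircle((P[:,:2]*1000).astype(np.float32));print("wheel",c,rr,np.median(Z[m]))
# rack
m=pr(590,25,735,150)&(abs(Z-.034)<.007);P=C[m];st("rack",P)
for vv in(40,50,60,70,80,90):
    uu=np.arange(425,520);print(vv,round(float(C[vv,450,0]),3),[f"{C[vv,i,1]*1000:.0f}:{Z[vv,i]*1000:.0f}" for i in range(428,512,3)])
E
```

```text
neck 376 med [0.5414 0.0305 0.1984] min [0.52  0.024 0.191] max [0.56  0.038 0.201]
((540.2447509765625, 31.089580535888672), (7.530637264251709, 40.62271499633789), 75.82139587402344)
neck along ex [0.49877661 0.51841806 0.53649848] ey [0.15639974 0.15957613 0.16330178] slope 0.07748848845059692 zmed 0.19844441443334074
peg 378 med [0.5354 0.0087 0.1882] min [ 0.526 -0.02   0.184] max [0.548 0.057 0.191]
peg yaw-ish 13.054278770180975 x at y=.03 0.5402498401632817
tip 58 med [ 0.5267 -0.026   0.1989] min [ 0.523 -0.03   0.193] max [ 0.58  -0.016  0.473]
wheel (582.9676513671875, 201.929443359375) 27.63190269470215 0.12913348314291648
rack 4254 med [ 0.5753 -0.2883  0.0347] min [ 0.518 -0.351  0.027] max [ 0.623 -0.221  0.041]
40 0.611 ['-246:0', '-246:8', '-247:15', '-247:24', '-245:34', '-249:35', '-254:34', '-257:35', '-262:33', '-266:34', '-282:12', '-281:21', '-282:27', '-282:35', '-287:33', '-291:34', '-294:35', '-298:35', '-302:35', '-307:34', '-311:35', '-315:35', '-318:36', '-323:35', '-330:32', '-331:36', '-329:45', '-329:51']
50 0.599 ['-243:2', '-244:9', '-243:19', '-244:
[... 836 characters left out ...]
 '-317:35', '-325:29', '-324:37', '-323:44', '-321:52', '-323:55']
80 0.561 ['-237:4', '-236:15', '-236:23', '-237:31', '-239:34', '-243:35', '-248:34', '-251:36', '-256:34', '-271:14', '-272:21', '-272:29', '-273:35', '-277:35', '-281:36', '-286:34', '-291:33', '-294:35', '-299:33', '-303:35', '-307:35', '-312:33', '-316:34', '-321:33', '-321:40', '-320:47', '-320:53', '-320:59']
90 0.548 ['-234:6', '-234:16', '-234:25', '-234:34', '-237:36', '-242:35', '-246:35', '-250:35', '-255:34', '-270:15', '-270:23', '-270:30', '-272:35', '-276:35', '-280:35', '-285:34', '-288:36', '-292:36', '-297:35', '-301:36', '-305:36', '-311:35', '-315:35', '-329:21', '-329:28', '-329:33', '-331:37', '-338:34']
```

```bash
python3 - <<'E'
from h import *
go([.5208,.0359,.250],-14.1);go([.5208,.0359,.162],-14.1)
w=load("wrist");C=cloud(w);Z=C[...,2];v,u=np.mgrid[:420,:560]
m=(u>425)&(u<480)&(v>15)&(v<110)&(abs(Z-.034)<.006)
P=C[m];y=np.radians(-10.8);ex=np.array([np.cos(y),np.sin(y)]);ey=np.array([-ex[1],ex[0]])
a=P[:,:2]@ex;b=P[:,:2]@ey
L=b>np.percentile(b,99)-.012
print("strip a",np.percentile(a[L],[0,1,50,99,100]),"rest",np.percentile(a[~L],[0,1,99,100]),"b",np.percentile(b,[99,100]))
for n,s in(("L",L),("M",~L)):
    h,e=np.histogram(a[s],bins=np.arange(.54,.70,.005));print(n,dict(zip(e.round(3).tolist(),h.tolist())))
    bs=[(e0+.005,np.percentile(b[s][(a[s]>=e0)&(a[s]<e0+.01)],[2,98]).round(4).tolist()) for e0 in np.arange(.58,.66,.01)]
    print(bs)
E
```

```text
go [ 13.7 -34.4  79.9] roll -0.2
go [ 13.7 -34.4 167.9] roll -0.2
strip a [0.57336736 0.57373358 0.61768201 0.65666037 0.65790413] rest [0.57300494 0.57424986 0.66214294 0.66631872] b [-0.12525441 -0.10527776]
L {0.54: 0, 0.545: 0, 0.55: 0, 0.555: 0, 0.56: 0, 0.565: 0, 0.57: 14, 0.575: 33, 0.58: 38, 0.585: 38, 0.59: 41, 0.595: 40, 0.6: 38, 0.605: 39, 0.61: 38, 0.615: 38, 0.62: 40, 0.625: 42, 0.63: 40, 0.635: 42, 0.64: 41, 0.645: 40, 0.65: 54, 0.655: 22, 0.66: 0, 0.665: 0, 0.67: 0, 0.675: 0, 0.68: 0, 0.685: 0, 0.69: 0}Traceback (most recent call last):
  File "<stdin>", line 11, in <module>
    return _quantile_unchecked(
        a, q, axis, out, overwrite_input, method, keepdims, weights)
    return _ureduce(a,
                    func=_quantile_ureduce_func,
    ...<5 lines>...
                    overwrite_input=overwrite_input,
                    method=method)
    r = func(a, **kwargs)
    result = _quantile(arr,
                       quantiles=q,
    ...<2 lines>...
                       out=out,
                       weights=wgt)
    slices_having_nans = np.isnan(arr[-1, ...])
                                  ~~~^^^^^^^^^
IndexError: index -1 is out of bounds for axis 0 with size 0
```

Emit:
move_arm --pt "0 0 0 0" --gripper 0.55 --force 30

```text
clock: 2.05
position: [0.4993, 0.0067, 0.3302]
orientation: [0.0, 0.992, -0.124, -0.0]
wrist_force: [0.1, 0.1, 0.8]
opening: 0.0732
grip_force: 0.0
```

Emit:
move_arm --pt "14 -34 80 0" --pt "14 -34 80 0" --pt "14 -34 80 0" --pt "14 -34 80 0" --pt "14 -34 80 0"

```text
clock: 2.55
position: [0.5226, 0.0366, 0.2522]
orientation: [0.0, 0.992, -0.124, 0.002]
wrist_force: [0.4, 0.9, 0.4]
opening: 0.0386
grip_force: 0.0
```

```bash
python3 - <<'E'
from h import *
w=grab("wrist");save(w,"w2",s=1.4);C=cloud(w);Z=C[...,2]
o=ctrl.get_obs();print(o["position"],o["opening"])
m=(Z>.192)&(Z<.205)&(abs(C[...,0]-.54)<.03)&(abs(C[...,1]-.031)<.012);T=C[m]
print(m.sum(),cv2.minAreaRect((T[:,:2]*1000).astype(np.float32)),np.median(T[:,2]))
go([.5208,.0359,.162],-14.1)
E
```

```text
[0.52274757 0.03660125 0.2525575 ] 0.0383593422731901
577 ((541.1953735351562, 31.182296752929688), (6.900363445281982, 40.750694274902344), 75.93726348876953) 0.1985053984489626
go [-2.1  1.2 90.5] roll -0.1
```

View pics/w2.png

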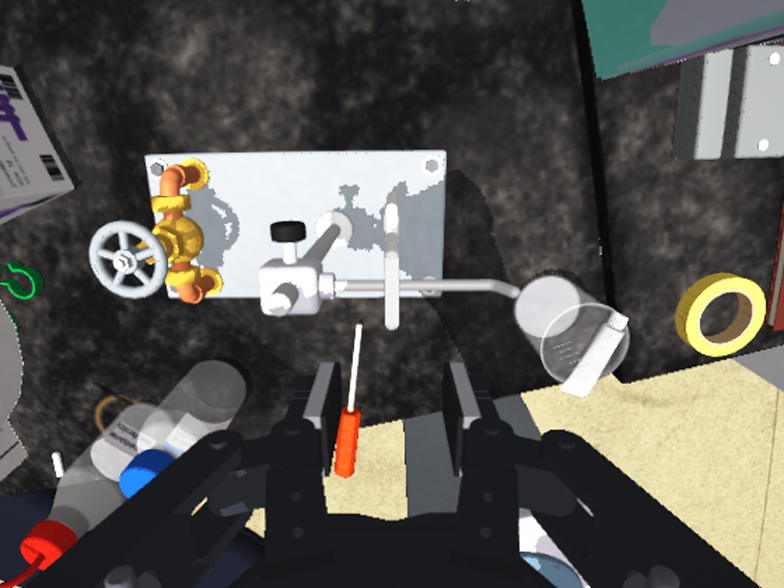

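The tag's neck (u about 391) sits midway between the open fingers (u about 325 and 460), so I descend and grip.

Emit:
move_arm --pt "-1 1 30 0" --pt "-1 1 50 0" --pt "-1 1 65 0" --pt "-1 1 78 0" --pt "-1 1 90 0" --pt "-1 1 90 0" --pt "-1 1 90 0" --pt "-1 1 90 0"

```text
clock: 3.4
position: [0.5211, 0.0369, 0.1611]
orientation: [-0.0, 0.992, -0.123, 0.001]
wrist_force: [-0.1, -0.5, 0.7]
opening: 0.0382
grip_force: 0.0
```

Emit:
move_arm --pt "0 0 0 0" --pt "0 0 0 0" --pt "0 0 0 0" --pt "0 0 0 0" --pt "0 0 0 0" --pt "0 0 0 0" --pt "0 0 0 0" --pt "0 0 0 0" --gripper 1.0 --force 30

```text
clock: 4.2
position: [0.5207, 0.0368, 0.1608]
orientation: [-0.0, 0.992, -0.123, 0.0]
wrist_force: [0.0, -0.1, 3.3]
opening: 0.0068
grip_force: 33.7
```

Emit:
move_arm --pt "0 0 -4 0" --pt "0 0 -9 0" --pt "0 0 -14 0" --pt "0 0 -18 0" --pt "0 0 -18 0" --pt "0 0 -18 0"

```text
clock: 4.8
position: [0.5202, 0.0368, 0.1784]
orientation: [-0.0, 0.992, -0.123, 0.0]
wrist_force: [0.4, -0.2, -1.4]
opening: 0.0071
grip_force: 33.2
```

```bash
python3 - <<'E'
from h import *
w=grab("wrist");C=cloud(w);Z=C[...,2]
s=grab("scene");o=ctrl.get_obs();print(o["position"],o["wrist_force"],o["wrist_torque"])
m=(Z>.20)&(Z<.23)&(abs(C[...,0]-.54)<.035)&(abs(C[...,1]-.031)<.012);T=C[m]
print(m.sum(),cv2.minAreaRect((T[:,:2]*1000).astype(np.float32)),np.percentile(T[:,2],[5,50,95]))
b=lambda im,c,z:cv2.resize(im["pixels"][c[1]:c[3],c[0]:c[2],::-1],z,interpolation=cv2.INTER_CUBIC)
cv2.imwrite("pics/w3.png",np.hstack([b(w,(140,100,420,420),(400,457)),b(s,(230,150,320,253),(400,457))]))
E
```

```text
[0.51998342 0.03673427 0.17807565] [-0.01794894 -0.00870251 -1.07867599] [ 0.0118979   0.01796845 -0.01643432]
3972 ((533.7802124023438, 31.001691818237305), (53.69487380981445, 23.979412078857422), 0.023175515234470367) [0.20335562 0.21612721 0.2276564 ]
```

View pics/w3.png

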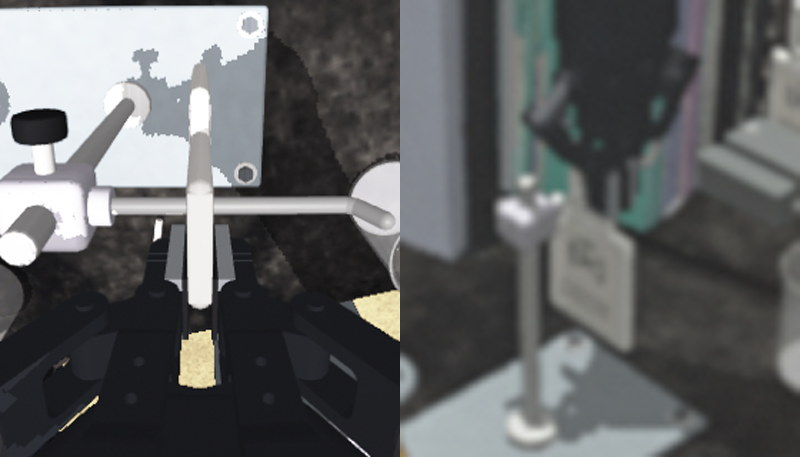

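The tag is held clear of the peg, and the wrist carries about 1 N, which is its weight. I slide it out past the tip.

Emit:
move_arm --pt "0 10 0 0" --pt "0 25 0 0" --pt "0 40 0 0" --pt "0 52 0 0" --pt "0 64 0 0" --pt "0 76 0 0" --pt "0 88 0 0" --pt "0 95 0 0" --pt "0 95 0 0" --pt "0 95 0 0" --pt "0 95 0 0"

```text
clock: 6.0
position: [0.4973, -0.0545, 0.1784]
orientation: [-0.0, 0.993, -0.122, 0.0]
wrist_force: [-0.9, 0.1, -0.8]
opening: 0.0074
grip_force: 33.2
```

```bash
python3 - <<'E'
from h import *
w=grab("wrist");C=cloud(w);Z=C[...,2];o=ctrl.get_obs();print(o["clock"],o["position"],o["wrist_force"])
Rm=rot(o["orientation"]);Q=(C-np.array(o["position"]))@Rm*1000  # tool coords mm
hsv=cv2.cvtColor(w["pixels"],cv2.COLOR_RGB2HSV)
m=(abs(Q[...,1])<7)&(Q[...,0]>8)&(Q[...,0]<65)&(Q[...,2]>-60)&(Q[...,2]<110)&(w["depth"]>0)
q=Q[m]
for x0 in range(8,65,6):
    s=q[(q[:,0]>=x0)&(q[:,0]<x0+6)]
    if len(s): print(x0,len(s),"y",np.percentile(s[:,1],[5,50,95]).round(1),"z",np.percentile(s[:,2],[2,50,98]).round(1))
# far edge of paddle
f=q[(q[:,0]>48)];print("edge", len(f), [ (z0,np.round(np.percentile(f[(f[:,2]>=z0)&(f[:,2]<z0+15)],95,axis=0),1).tolist()) for z0 in range(0,110,15) if ((f[:,2]>=z0)&(f[:,2]<z0+15)).sum()>5])
y=np.radians(-10.8);ex=np.array([np.cos(y),np.sin(y)]);ey=np.array([-ex[1],ex[0]])
m=(abs(Z-.034)<.005)&(C[...,0]>.48)&(C[...,0]<.66)&(C[...,1]<-.2)&(C[...,1]>-.33)
P=C[m];print("rack",m.sum(),np.median(P,0))
a=P[:,:2]@ex;b=P[:,:2]@ey
print("a",np.percentile(a,[0.5,99.5]));h,e=np.histogram(b,bins=np.arange(-.22,-.10,.002));print(dict(zip(e.round(3).tolist(),h.tolist())))
save(w,"w4",s=1.4)
E
```

```text
6.05 [ 0.49724894 -0.05442726  0.17834576] [-0.50042585 -0.28138336 -1.76161114]
8 1089 y [-6.7 -3.8  6.7] z [-58.9 -37.5  -6.8]
14 231 y [-2.3  0.9  4.5] z [-38.9 -37.8 -36.5]
20 243 y [-2.3  0.9  4.4] z [-38.8 -37.7 -36.6]
26 254 y [-2.2  0.9  4.2] z [-39.  -37.7 -36.7]
32 294 y [-2.6  0.9  4.4] z [-38.7 -37.6   4. ]
38 793 y [-2.4  0.9  4.4] z [-37.7 -18.6  17.5]
44 160 y [-2.5  0.8  4.6] z [13.6 15.1 18.1]
50 199 y [-2.9  0.8  4.6] z [13.5 15.4 82.2]
56 191 y [-1.7  0.8  3.7] z [15.1 36.8 94.4]
edge 444 [(0, [55.7, 3.5, 15.0]), (15, [57.7, 4.6, 27.0]), (30, [57.9, 4.4, 44.0]), (45, [57.9, 4.3, 58.1]), (60, [57.3, 4.7, 72.5]), (75, [57.3, 4.2, 88.1]), (90, [57.3, 4.1, 97.6])]
rack 8913 [ 0.57628713 -0.28550705  0.03468313]
a [0.57379366 0.66290927]
{-0.22: 1, -0.218: 5, -0.216: 45, -0.214: 367, -0.212: 100, -0.21: 129, -0.208: 185, -0.206: 224, -0.204: 194, -0.202: 210, -0.2: 192, -0.198: 203, -0.196: 226, -0.194: 185, -0.192: 214, -0.19: 213, -0.188: 212, -0.186: 221, -0.184: 205, -0.182: 225, -0.18: 214, -0.178: 215, -0.176: 223, -0.174: 220, -0.172: 232, -0.17: 204, -0.168: 254, -0.166: 314, -0.164: 397, -0.162: 8, -0.16: 3, -0.158: 3, -0.156: 4, -0.154: 7, -0.152: 37, -0.15: 154, -0.148: 231, -0.146: 209, -0.144: 218, -0.142: 221, -0.14: 216, -0.138: 216, -0.136: 214, -0.134: 220, -0.132: 225, -0.13: 251, -0.128: 402, -0.126: 95, -0.124: 0, -0.122: 3, -0.12: 0, -0.118: 2, -0.116: 4, -0.114: 1, -0.112: 9, -0.11: 7, -0.108: 5, -0.106: 2, -0.104: 2}
```

View pics/w4.png

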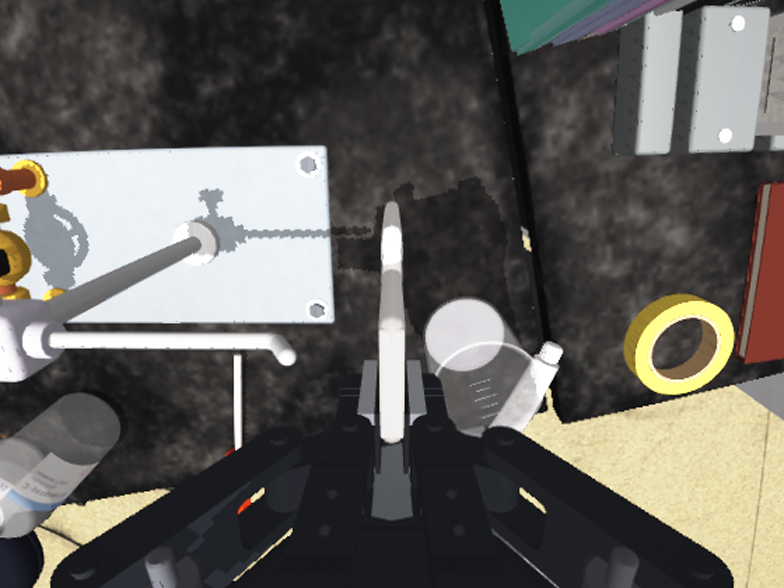

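The tag is free of the peg, with the peg tip at (290,355) well left of the tag at (392,330). It hangs level, with its centre 20 mm forward of the TCP and its bottom 102 mm below. Before going to the rack I check clearance to the files.

```bash
python3 - <<'E'
from h import *
for n in("top","wrist","scene"):
    C=cloud(load(n));d=load(n)["depth"]>0
    for y0 in np.arange(-.40,-.12,.03):
        m=d&(C[...,1]>y0)&(C[...,1]<y0+.03)&(C[...,0]>.58)&(C[...,0]<.9)&(C[...,2]>.17)&(C[...,2]<.45)
        if m.sum()>5:
            i=np.argsort(C[m][:,0]);print(n,round(y0,2),m.sum(),"xmin",C[m][i[3:6]].round(3).tolist(),"zmax",C[m][:,2].max().round(2))
w=load("wrist");C=cloud(w);Z=C[...,2]
m=(abs(Z-.034)<.004)&(C[...,0]>.48)&(C[...,0]<.66)&(C[...,1]<-.2)&(C[...,1]>-.33)
L=[]
for vv in range(10,108,4):
    uu=np.where(m[vv])[0]
    if len(uu)>10:
        g=np.where(np.diff(uu)>5)[0]
        if len(g): L.append((*C[vv,uu[0],:2],*C[vv,uu[g[0]],:2],*C[vv,uu[g[0]+1],:2]))
L=np.array(L);print(len(L))
for k in(0,2,4):
    p=np.polyfit(L[:,k],L[:,k+1],1);print(np.degrees(np.arctan(p[0])),"y at .578",np.polyval(p,.578))
go([.5585,-.2657,.20],-10.8)
E
```

```text
top -0.4 347 xmin [[0.676, -0.391, 0.207], [0.676, -0.388, 0.172], [0.677, -0.394, 0.183]] zmax 0.25
top -0.37 563 xmin [[0.619, -0.348, 0.176], [0.619, -0.354, 0.188], [0.619, -0.36, 0.187]] zmax 0.3
top -0.34 684 xmin [[0.618, -0.321, 0.233], [0.618, -0.329, 0.194], [0.618, -0.313, 0.181]] zmax 0.45
top -0.31 787 xmin [[0.618, -0.299, 0.206], [0.618, -0.298, 0.18], [0.618, -0.305, 0.193]] zmax 0.45
top -0.28 732 xmin [[0.619, -0.269, 0.192], [0.619, -0.253, 0.217], [0.619, -0.251, 0.229]] zmax 0.45
top -0.25 787 xmin [[0.618, -0.245, 0.245], [0.618, -0.24, 0.219], [0.618, -0.248, 0.243]] zmax 0.45
top -0.22 921 xmin [[0.619, -0.218, 0.23], [0.619, -0.219, 0.179], [0.619, -0.21, 0.178]] zmax 0.45
top -0.19 790 xmin [[0.62, -0.18, 0.203], [0.62, -0.186, 0.202], [0.62, -0.183, 0.228]] zmax 0.34
top -0.16 612 xmin [[0.709, -0.146, 0.228], [0.709, -0.139, 0.207], [0.709, -0.15, 0.217]] zmax 0.32
top -0.13 472 xmin [[0.704, -0.108, 0.256], [0.704, -0.107, 0.275], [0.704, -0.112, 0.245]] zmax 0.31
scene -0.37 78 xmin [[0.62, -0.36, 0.22], [0.62, -0.342, 0.196], [0.62, -0.36, 0.173]] zmax 
[... 313 characters left out ...]
45
scene -0.25 197 xmin [[0.618, -0.242, 0.206], [0.618, -0.231, 0.177], [0.618, -0.245, 0.171]] zmax 0.45
scene -0.22 1381 xmin [[0.619, -0.209, 0.24], [0.619, -0.22, 0.181], [0.619, -0.219, 0.193]] zmax 0.45
scene -0.19 244 xmin [[0.709, -0.162, 0.202], [0.709, -0.162, 0.216], [0.71, -0.164, 0.255]] zmax 0.33
scene -0.16 352 xmin [[0.709, -0.144, 0.187], [0.71, -0.14, 0.207], [0.71, -0.145, 0.171]] zmax 0.32
scene -0.13 225 xmin [[0.704, -0.113, 0.262], [0.705, -0.114, 0.272], [0.705, -0.113, 0.248]] zmax 0.32
25
0.6336409903989723 y at .578 -0.23657240271820962
4.316160623898556 y at .578 -0.25916767622065423
4.957545742343179 y at .578 -0.2719050768527517
go [110.7 190.1 -21.7] roll -3.2
```

The files stand at x = 0.618 and reach 0.45 m high. With the wrist camera on the far side at x of about 0.64, the hand would hit them at the rack. The camera has to face the robot, so I hang the tag back, lifted over the tip, turn the hand half round and regrip.

Emit:
move_arm --pt "0 -10 0 0" --pt "0 -20 0 0" --pt "0 -32 0 0" --pt "0 -44 0 0" --pt "0 -56 0 0" --pt "0 -68 0 0" --pt "0 -76 0 0" --pt "0 -80 0 0" --pt "0 -80 0 0" --pt "0 -80 0 0" --pt "0 -80 5 0" --pt "0 -80 10 0" --pt "0 -80 14 0" --pt "0 -80 17 0" --pt "0 -80 17 0" --pt "0 -80 17 0"

```text
clock: 7.65
position: [0.5166, 0.0223, 0.1612]
orientation: [-0.0, 0.992, -0.123, 0.0]
wrist_force: [-0.8, -1.0, -1.2]
opening: 0.0073
grip_force: 33.2
```

Emit:
move_arm --pt "0 0 0 0" --pt "0 0 0 0" --pt "0 0 0 0" --pt "0 0 0 0" --pt "0 0 0 0" --pt "0 0 0 0" --gripper 0.55

```text
clock: 8.25
position: [0.5166, 0.0222, 0.1613]
orientation: [-0.0, 0.992, -0.123, 0.0]
wrist_force: [-0.2, -0.7, 1.1]
opening: 0.0384
grip_force: 0.0
```

```bash
python3 - <<'E'
from h import *
w=grab("wrist");C=cloud(w);Z=C[...,2];o=ctrl.get_obs();print(o["clock"],o["position"],o["wrist_force"],o["opening"],o["q"])
Rm=rot(o["orientation"]);Q=(C-np.array(o["position"]))@Rm*1000
m=(abs(Q[...,1])<14)&(Q[...,0]>12)&(Q[...,0]<42)&(Q[...,2]>-45)&(Q[...,2]<-30)&(w["depth"]>0)
T=C[m];print(m.sum(),cv2.minAreaRect((T[:,:2]*1000).astype(np.float32)),np.median(T[:,2]),np.median(Q[m],0))
E
```

```text
8.3 [0.51657095 0.02221191 0.16129338] [ 0.04577996 -0.02626853 -0.26885073] 0.03830364197472147 [ 0.29213838  0.24789799 -0.46286556  1.96134803  0.13395667  0.96172204
 -2.05255921]
1305 ((542.3260498046875, 14.615928649902344), (7.555393218994141, 29.5607967376709), 76.43167114257812) 0.19854447928561914 [ 28.78543277   0.829287   -37.25035676]
```

Emit:
move_arm --pt "0 0 -40 0" --pt "0 0 -80 0" --pt "0 0 -90 8" --pt "0 0 -90 16" --pt "0 0 -90 24" --pt "0 0 -90 32" --pt "0 0 -90 40" --pt "0 0 -90 48" --pt "0 0 -90 56" --pt "0 0 -90 64" --pt "0 0 -90 72" --pt "0 0 -90 80" --pt "0 0 -90 88" --pt "0 0 -90 96" --pt "0 0 -90 104" --pt "0 0 -90 112" --pt "0 0 -90 120" --pt "0 0 -90 120"

```text
clock: 10.1
position: [0.5248, 0.0217, 0.2453]
orientation: [-0.013, -0.609, 0.793, 0.02]
wrist_force: [-10.1, -44.5, 22.9]
opening: 0.0384
grip_force: 0.0
```

Emit:
move_arm --pt "0 0 0 8" --pt "0 0 0 16" --pt "0 0 0 24" --pt "0 0 0 32" --pt "0 0 0 40" --pt "0 0 0 48" --pt "0 0 0 56" --pt "0 0 0 60" --pt "0 0 0 60" --pt "0 0 0 60"

```text
clock: 11.1
position: [0.4688, -0.1269, 0.086]
orientation: [0.046, -0.265, 0.961, 0.066]
wrist_force: [16.9, 8.5, 115.0]
opening: 0.0386
grip_force: 55.8
```

```bash
python3 - <<'E'
from h import *
w=grab("wrist");C=cloud(w);Z=C[...,2];o=ctrl.get_obs();print(o["clock"],o["position"],rot(o["orientation"])[:,0].round(3),o["opening"],o["q"])
m=(Z>.192)&(Z<.205)&(abs(C[...,0]-.538)<.03)&(abs(C[...,1]-.017)<.010)&(w["depth"]>0);T=C[m]
r=cv2.minAreaRect((T[:,:2]*1000).astype(np.float32));print(m.sum(),r)
save(w,"w5",s=1.4)
n=np.array(r[0])/1000;y=np.radians(-14);go([n[0]-.020*np.cos(y),n[1]-.020*np.sin(y),.162],166)
E
```

```text
11.15 [ 0.47019185 -0.12635746  0.08633844] [-0.856 -0.502 -0.127] 0.03848487984904337 [-0.79780318  1.15611409  1.57086625  2.1453883  -1.31223267  1.48480091
 -2.85269239]
0 ((0.0, 0.0), (0.0, 0.0), 0.0)
go [343.4 371.4 -82.4] roll 44.4
```

View pics/w5.png

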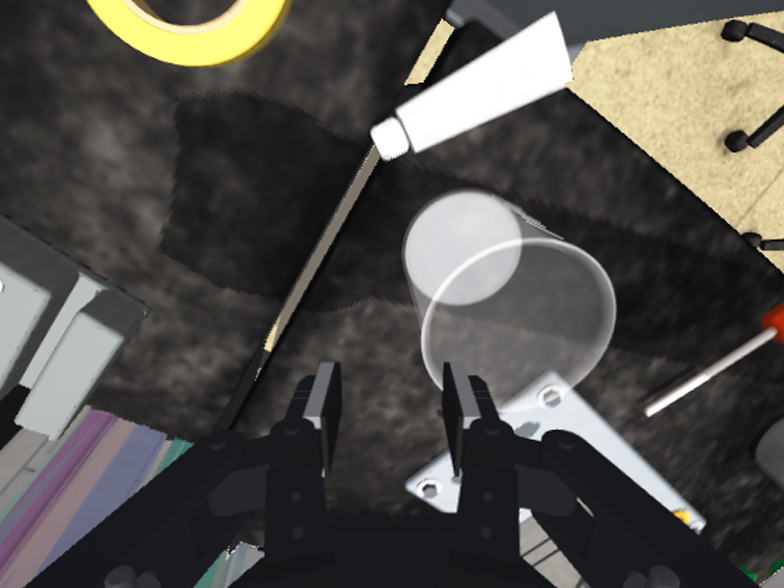

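My roll direction was wrong. Positive roll drives joint 7 into its -2.85 limit, and the arm contorted and pressed on something, with the wrist force reaching 115 N. I stop here and look at the whole scene before moving again.

```bash
python3 - <<'E'
from h import *
s=grab("scene");t=grab("top");o=ctrl.get_obs();print(o["clock"],o["position"],o["wrist_force"],o["wrist_torque"],rot(o["orientation"]).round(3).tolist(),np.round(o["q"],3),np.round(o["joint_torque"],1))
b=lambda im,c,z:cv2.resize(im["pixels"][c[1]:c[3],c[0]:c[2],::-1],z,interpolation=cv2.INTER_CUBIC)
cv2.imwrite("pics/m6.png",np.hstack([b(s,(180,100,480,400),(400,400)),b(t,(130,130,430,430-10),(400,387)) if 0 else b(t,(130,120,430,420),(400,400))]))
E
```

```text
11.25 [ 0.47051015 -0.12690612  0.08711178] [ 4.42260436  2.33757529 34.37621026] [ 2.0209109  -1.12786537 -0.27694241] [[-0.853, -0.52, 0.052], [-0.508, 0.848, 0.149], [-0.121, 0.1, -0.988]] [-0.8    1.154  1.571  2.141 -1.304  1.481 -2.853] [  1.9 -21.7  18.8  -0.7   2.2  -1.8   0.2]
```

View pics/m6.png

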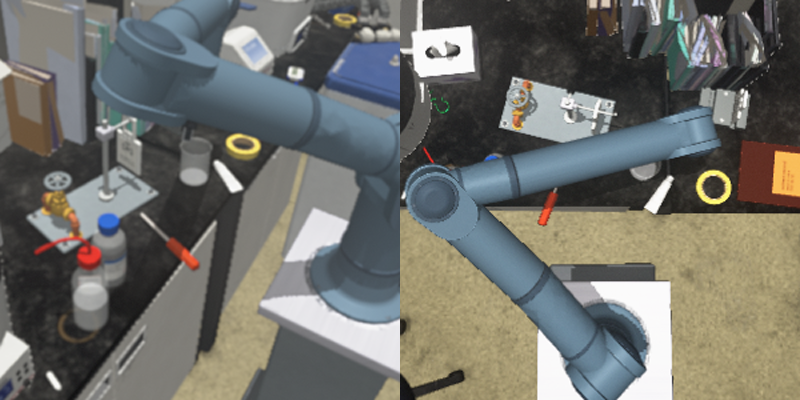

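The scene shows the tag still hanging and the bottles and beaker standing. The arm is folded over them with the fingers pressing on the beaker rim at about (195,150) in the left crop. I back straight up with a small move.

Emit:
move_arm --pt "0 0 -10 0" --pt "0 0 -25 0" --pt "0 0 -40 0" --pt "0 0 -40 0"

```text
clock: 11.65
position: [0.4579, -0.1463, 0.111]
orientation: [0.043, -0.271, 0.959, 0.066]
wrist_force: [-0.0, 0.2, 0.4]
opening: 0.0384
grip_force: 0.0
```

```bash
python3 - <<'E'
from h import *
o=ctrl.get_obs();print(o["clock"],o["position"],o["wrist_force"],rot(o["orientation"]).round(3).tolist(),np.round(o["q"],3))
E
```

```text
11.65 [ 0.45785574 -0.14627623  0.11101028] [-0.00576948  0.24178594  0.43774462] [[-0.849, -0.526, 0.047], [-0.515, 0.844, 0.15], [-0.119, 0.103, -0.987]] [-0.777  1.031  1.57   2.134 -1.19   1.425 -2.852]
```

Emit:
move_arm --pt "0 0 -30 0" --pt "0 0 -60 0" --pt "0 0 -90 0" --pt "0 0 -120 0" --pt "0 0 -120 0"

```text
clock: 12.15
position: [0.4554, -0.2028, 0.181]
orientation: [0.051, -0.289, 0.953, 0.08]
wrist_force: [-0.5, -0.0, -0.6]
opening: 0.0386
grip_force: 0.0
```

```bash
python3 - <<'E'
from h import *
o=ctrl.get_obs();print(o["clock"],o["position"],o["wrist_force"],rot(o["orientation"]).round(3).tolist(),np.round(o["q"],3))
E
```

```text
12.15 [ 0.45544711 -0.20280626  0.18096712] [-0.50302656 -0.04906291 -0.60566061] [[-0.827, -0.559, 0.051], [-0.543, 0.82, 0.182], [-0.144, 0.123, -0.982]] [-0.665  0.82   1.57   2.023 -0.981  1.426 -2.852]
```

Emit:
move_arm --pt "0 0 -10 -8" --pt "0 0 -20 -16" --pt "0 0 -30 -24" --pt "0 0 -30 -24"

```text
clock: 12.55
position: [0.454, -0.207, 0.2101]
orientation: [0.067, -0.481, 0.871, 0.068]
wrist_force: [0.4, 0.6, 1.0]
opening: 0.0383
grip_force: 0.0
```

```bash
cat >st.py <<'E'
from h import *
o=ctrl.get_obs();M=rot(o["orientation"]);print(round(o["clock"],2),np.round(o["position"],3),"F",np.round(o["wrist_force"],1),"yaw",np.degrees(np.arctan2(M[1,0],M[0,0])).round(1),"z",M[:,2].round(3),np.round(o["q"],3))
E
python3 st.py
```

```text
12.55 [ 0.454 -0.207  0.21 ] F [0.4 0.6 1. ] yaw -122.4 z [ 0.051  0.183 -0.982] [-0.686  0.708  1.568  1.994 -0.875  1.403 -2.506]
```

Clear of contact. Joint 7 is unwinding, so I continue unwinding at height.

Emit:
move_arm --pt "0 0 -10 -8" --pt "0 0 -20 -16" --pt "0 0 -30 -24" --pt "0 0 -40 -32" --pt "0 0 -50 -40" --pt "0 0 -60 -48" --pt "0 0 -70 -56" --pt "0 0 -80 -64" --pt "0 0 -90 -72" --pt "0 0 -100 -80" --pt "0 0 -110 -88" --pt "0 0 -120 -96"

```text
clock: 13.75
position: [0.4472, -0.2279, 0.3267]
orientation: [-0.095, 0.97, -0.224, 0.002]
wrist_force: [-0.1, 1.3, -0.8]
opening: 0.0383
grip_force: 0.0
```

```bash
python3 st.py
```

```text
13.75 [ 0.447 -0.228  0.327] F [-0.1  1.3 -0.8] yaw -25.8 z [ 0.047  0.183 -0.982] [-0.793  0.206  1.477  1.839 -0.385  1.382 -1.243]
```

The tool is now tilted about 10.6° toward +y, and that tilt is frozen because the moves carry no tilt command. Pushing at the outer reach limit towards azimuth of about -70° should tip it back into the tag's plane. I check what stands there.

```bash
python3 - <<'E'
from h import *
for n in("scene","top"):
    im=grab(n);C=cloud(im);d=im["depth"]>0
    P=C[d];r=np.hypot(P[:,0],P[:,1]);az=np.degrees(np.arctan2(P[:,1],P[:,0]))
    for a in range(-90,-20,10):
        for r0 in(.5,.6,.7,.8,.9,1.0):
            m=(az>=a)&(az<a+10)&(r>=r0)&(r<r0+.1)&(P[:,2]<1)
            if m.sum()>3: print(n,a,r0,m.sum(),"z98",np.percentile(P[m][:,2],[50,98]).round(2),end=" | ")
        print()
E
python3 st.py
```

```text
scene -90 0.6 268 z98 [-0.31  0.06] | scene -90 0.7 22 z98 [0.06 0.06] | scene -90 0.8 12 z98 [0.06 0.06] | scene -90 0.9 12 z98 [0.06 0.06] | scene -90 1.0 8 z98 [0.06 0.08] | 
scene -80 0.6 851 z98 [-0.1   0.06] | scene -80 0.7 2603 z98 [-0.14  0.06] | scene -80 0.8 364 z98 [0.06 0.07] | scene -80 0.9 315 z98 [0.06 0.07] | scene -80 1.0 759 z98 [0.09 0.16] | 
scene -70 0.5 16 z98 [-0.8  -0.79] | scene -70 0.6 263 z98 [-0.8  0. ] | scene -70 0.7 2055 z98 [-0.3   0.06] | scene -70 0.8 942 z98 [-0.34  0.01] | scene -70 0.9 1291 z98 [-0.    0.23] | scene -70 1.0 694 z98 [0.   0.23] | 
scene -60 0.5 883 z98 [-0.38  0.02] | scene -60 0.6 1047 z98 [-0.35  0.02] | scene -60 0.7 728 z98 [0.   0.13] | scene -60 0.8 362 z98 [0.14 0.23] | scene -60 0.9 1180 z98 [0.15 0.23] | 
scene -50 0.5 964 z98 [-0.22  0.02] | scene -50 0.6 463 z98 [0.01 0.09] | scene -50 0.7 1547 z98 [0.09 0.56] | scene -50 0.8 636 z98 [0.47 0.6 ] | scene -50 0.9 586 z98 [0.12 0.56] | scene -50 1.0 640 z98 [0.12 0.45] | 
scene -40 0.5 569 z98 [0.   0.61] | scene -40 0.6 437 z98 [0.01 0.14] | scene -40 0.7 1204 z98 [0.42 0.
[... 1115 characters left out ...]
9] | top -50 0.7 2200 z98 [0.15 0.79] | top -50 0.8 3180 z98 [0.51 0.64] | top -50 0.9 532 z98 [-0.   0.2] | top -50 1.0 341 z98 [-0.    0.05] | 
top -40 0.5 1100 z98 [0.68 0.7 ] | top -40 0.6 118 z98 [0.04 0.15] | top -40 0.7 4739 z98 [0.69 0.9 ] | top -40 0.8 2117 z98 [0.01 0.88] | top -40 0.9 4459 z98 [0.43 0.69] | top -40 1.0 4136 z98 [0.46 0.69] | 
top -30 0.5 1274 z98 [0.   0.68] | top -30 0.6 1634 z98 [0.04 0.26] | top -30 0.7 1698 z98 [0.25 0.87] | top -30 0.8 3321 z98 [0.63 0.9 ] | top -30 0.9 264 z98 [0.   0.25] | top -30 1.0 699 z98 [-0.    0.16] | 
13.85 [ 0.448 -0.229  0.328] F [ 0.6  0.3 -0. ] yaw -26.1 z [ 0.051  0.183 -0.982] [-0.793  0.205  1.478  1.838 -0.386  1.382 -1.246]
```

```bash
python3 -c "
from h import *
go([.22,-.62,.38],54);go([.22,-.62,.38],54-360)"
```

```text
go [ -34.3  433.9 -134.5] roll -80.1
go [ -34.3  433.9 -134.5] roll -80.1
```

Emit:
move_arm --pt "-4 40 -40 -8" --pt "-8 80 -70 -16" --pt "-12 120 -100 -24" --pt "-16 160 -134 -32" --pt "-20 200 -134 -40" --pt "-24 240 -134 -48" --pt "-28 280 -134 -56" --pt "-30 320 -134 -64" --pt "-32 360 -134 -72" --pt "-34 400 -134 -80" --pt "-34 434 -134 -80" --pt "-34 434 -134 -80" --pt "-34 434 -134 -80"

```text
clock: 15.15
position: [0.2202, -0.6207, 0.3768]
orientation: [-0.073, 0.889, 0.448, 0.064]
wrist_force: [0.5, 0.2, 0.1]
opening: 0.0388
grip_force: 0.0
```

```bash
python3 st.py; python3 -c "
from h import *
go([.31,-.92,.40],54)"
```

```text
15.15 [ 0.22  -0.621  0.377] F [0.5 0.2 0.1] yaw 53.1 z [ 0.048  0.187 -0.981] [ 0.635  0.571  0.95   1.275 -0.513  1.701  0.889]
go [-178.2  246.8  -74.4] roll -0.9
```

Emit:
move_arm --pt "-60 82 -20 0" --pt "-120 165 -40 0" --pt "-178 247 -60 0" --pt "-178 247 -60 0" --pt "-178 247 -60 0" --pt "-178 247 -60 0" --pt "-178 247 -60 0" --pt "-178 247 -60 0" --pt "-178 247 -60 0" --pt "-178 247 -60 0"

```text
clock: 16.15
position: [0.2927, -0.8391, 0.3483]
orientation: [-0.047, 0.89, 0.45, 0.061]
wrist_force: [-0.3, -0.2, -0.2]
opening: 0.0383
grip_force: 0.0
```

```bash
python3 st.py
```

```text
16.15 [ 0.293 -0.839  0.348] F [-0.3 -0.2 -0.2] yaw 53.5 z [ 0.065  0.139 -0.988] [ 1.197  1.108  0.32   0.186 -0.411  1.967  0.586]
```

The outward push tips the tool back as expected, so I repeat it.

Emit:
move_arm --pt "-120 165 -50 0" --pt "-180 247 -70 0" --pt "-180 247 -70 0" --pt "-180 247 -70 0" --pt "-180 247 -70 0" --pt "-180 247 -70 0" --pt "-180 247 -70 0" --pt "-180 247 -70 0"

```text
clock: 16.95
position: [0.2265, -0.8872, 0.2461]
orientation: [-0.054, 0.898, 0.431, 0.066]
wrist_force: [-12.1, -6.3, -14.4]
opening: 0.0383
grip_force: 0.0
```

```bash
python3 st.py
```

```text
16.95 [ 0.226 -0.887  0.246] F [-12.1  -6.3 -14.4] yaw 51.1 z [ 0.072  0.155 -0.985] [ 1.225  1.264  1.073  0.216 -1.125  1.911  0.716]
```

Emit:
move_arm --pt "0 0 0 0" --pt "0 0 0 0"

```text
clock: 17.15
position: [0.2452, -0.8788, 0.281]
orientation: [-0.04, 0.896, 0.436, 0.071]
wrist_force: [1.7, 0.4, 2.3]
opening: 0.0383
grip_force: 0.0
```

```bash
python3 st.py; python3 -c "
from h import *
go([.24,-.75,.38],51)"
```

```text
17.15 [ 0.245 -0.879  0.281] F [1.7 0.4 2.3] yaw 51.9 z [ 0.091  0.134 -0.987] [ 1.193  1.219  1.078  0.245 -1.133  1.916  0.717]
go [112.8 -84.5 -80.9] roll 0.9
```

```bash
python3 -c "
from h import *
go([.27,-.80,.36],52);go([.30,-.90,.40],52)"
```

```text
go [ 89.1 -29.8 -65.1] roll -0.1
go [  36.2   55.  -115.2] roll -0.1
```

Emit:
move_arm --pt "40 -15 -35 0" --pt "89 -30 -65 0" --pt "89 -30 -65 0" --pt "60 20 -95 0" --pt "36 55 -115 0" --pt "36 55 -115 0" --pt "36 55 -115 0" --pt "36 55 -115 0"

```text
clock: 17.95
position: [0.2924, -0.8406, 0.3655]
orientation: [-0.035, 0.896, 0.439, 0.059]
wrist_force: [-2.8, -0.8, -3.0]
opening: 0.0383
grip_force: 0.0
```

```bash
python3 st.py;python3 -c "
from h import *
go([.27,-.80,.36],52);go([.30,-.95,.42],52)"
```

```text
17.95 [ 0.292 -0.841  0.366] F [-2.8 -0.8 -3. ] yaw 52.2 z [ 0.074  0.114 -0.991] [ 1.181  1.099  0.524  0.187 -0.599  1.965  0.58 ]
go [ 17.4 -42.5   8.4] roll 0.2
go [-73.6  72.3 -65.9] roll 0.2
```

Emit:
move_arm --pt "-74 72 -66 0" --pt "-74 72 -66 0" --pt "-74 72 -66 0" --pt "-74 72 -66 0" --pt "-74 72 -66 0" --pt "-74 72 -66 0"

```text
clock: 18.55
position: [0.2836, -0.8576, 0.3769]
orientation: [-0.009, 0.892, 0.447, 0.065]
wrist_force: [0.7, 0.3, 0.9]
opening: 0.0388
grip_force: 0.0
```

```bash
python3 st.py;python3 -c "
from h import *
go([.28,-.82,.36],52);go([.30,-.95,.42],52)"
```

```text
18.55 [ 0.284 -0.858  0.377] F [0.7 0.3 0.9] yaw 53.3 z [ 0.107  0.073 -0.992] [ 1.227  1.13   0.529  0.093 -0.644  1.967  0.585]
go [ 25.7 -26.2  19.1] roll 1.3
go [-58.5  70.4 -47.7] roll 1.3
```

Emit:
move_arm --pt "-60 85 -50 0" --pt "-60 85 -50 0" --pt "-60 85 -50 0" --pt "-60 85 -50 0" --pt "-60 85 -50 0" --pt "-60 85 -50 0"

```text
clock: 19.15
position: [0.1799, -0.8945, 0.2923]
orientation: [-0.038, 0.92, 0.379, 0.095]
wrist_force: [-1.8, -2.9, -3.0]
opening: 0.0387
grip_force: 0.0
```

```bash
python3 st.py;python3 -c "
from h import *
go([.28,-.82,.36],52);go([.30,-.95,.42],52)"
```

```text
19.15 [ 0.18  -0.895  0.292] F [-1.8 -2.9 -3. ] yaw 44.8 z [ 0.146  0.142 -0.979] [ 1.37   1.253  0.896  0.06  -1.062  1.966  0.57 ]
go [134.8  17.8 -41.2] roll -7.2
go [  71.1  124.2 -115.5] roll -7.2
```

Emit:
move_arm --pt "45 5 -20 0" --pt "90 10 -35 0" --pt "125 20 -50 0" --pt "125 20 -50 0" --pt "110 60 -80 0" --pt "100 90 -100 0" --pt "100 90 -100 0" --pt "100 90 -100 0"

```text
clock: 19.95
position: [0.2977, -0.8459, 0.4312]
orientation: [0.017, 0.913, 0.398, 0.083]
wrist_force: [-1.6, -1.1, 0.1]
opening: 0.0382
grip_force: 0.0
```

```bash
python3 st.py;python3 -c "
from h import *
go([.28,-.82,.36],52);go([.32,-.92,.44],52)"
```

```text
19.95 [ 0.298 -0.846  0.431] F [-1.6 -1.1  0.1] yaw 47.5 z [ 0.165  0.034 -0.986] [ 1.223  1.071  0.52   0.095 -0.68   1.967  0.453]
go [ -2.8 -37.4  68.1] roll -4.5
go [-38.   67.6  -7.6] roll -4.5
```

```bash
python3 -c "
from h import *
go([.31,-.88,.50],47)"
```

```text
go [ -7.2  38.9 -67. ] roll 0.5
```

Emit:
move_arm --pt "-7 39 -67 0" --pt "-7 39 -67 0" --pt "-7 39 -67 0" --pt "-7 39 -67 0" --pt "-7 39 -67 0"

```text
clock: 20.45
position: [0.294, -0.8408, 0.4663]
orientation: [0.036, 0.915, 0.393, 0.083]
wrist_force: [-0.4, -0.3, -0.4]
opening: 0.0384
grip_force: 0.0
```

```bash
python3 st.py;python3 -c "
from h import *
go([.31,-.89,.53],47)"
```

```text
20.45 [ 0.294 -0.841  0.466] F [-0.4 -0.3 -0.4] yaw 47.0 z [ 0.18  -0.001 -0.984] [ 1.225  1.03   0.509  0.097 -0.671  1.966  0.442]
go [-17.1  53.6 -59.7] roll 0.0
```

Emit:
move_arm --pt "-14 54 -67 0" --pt "-14 54 -67 0" --pt "-14 54 -67 0" --pt "-14 54 -67 0" --pt "-14 54 -67 0" --pt "-14 54 -67 0"

```text
clock: 21.05
position: [0.297, -0.8348, 0.5006]
orientation: [0.058, 0.914, 0.392, 0.084]
wrist_force: [0.6, 0.0, -0.3]
opening: 0.0382
grip_force: 0.0
```

```bash
python3 st.py;python3 -c "
from h import *
go([.18,-.6,.42],47);go([.31,-.89,.58],47)"
```

```text
21.05 [ 0.297 -0.835  0.501] F [ 0.6  0.  -0.3] yaw 46.9 z [ 0.198 -0.04  -0.979] [ 1.224  1.001  0.572  0.082 -0.74   1.966  0.429]
go [  82.4 -257.6   46.3] roll -0.1
go [-22.7  60.7 -72.9] roll -0.1
```

The tool now leans 11.6° forward, within the tag's plane (heading -11.4°), which is the lean the task advises. I bring it back in while rolling the negative way to yaw 166.

Emit:
move_arm --pt "10 -35 5 -4" --pt "20 -70 12 -12" --pt "35 -110 20 -20" --pt "45 -150 27 -28" --pt "60 -190 34 -36" --pt "70 -225 40 -40" --pt "82 -258 46 -40" --pt "82 -258 46 -40"

```text
clock: 21.85
position: [0.1751, -0.5931, 0.4156]
orientation: [0.079, 0.726, 0.68, 0.062]
wrist_force: [-0.6, 0.1, 0.1]
opening: 0.0385
grip_force: 0.0
```

```bash
python3 st.py;python3 -c "
from h import *
go([.42,-.25,.38],166)"
```

```text
21.85 [ 0.175 -0.593  0.416] F [-0.6  0.1  0.1] yaw 86.1 z [ 0.197 -0.031 -0.98 ] [ 0.766  0.197  0.649  1.517 -0.313  1.41   1.378]
go [359.3 211.1  72.6] roll -79.9
```

Emit:
move_arm --pt "36 21 7 -8" --pt "72 42 14 -16" --pt "108 63 21 -24" --pt "144 84 29 -32" --pt "180 105 36 -40" --pt "216 126 43 -48" --pt "252 147 51 -56" --pt "288 168 58 -64" --pt "324 190 65 -72" --pt "359 211 73 -80" --pt "359 211 73 -80" --pt "359 211 73 -80"

```text
clock: 23.05
position: [0.4239, -0.2559, 0.3804]
orientation: [0.101, 0.116, 0.988, -0.009]
wrist_force: [0.8, -0.7, -0.1]
opening: 0.0382
grip_force: 0.0
```

```bash
python3 st.py;python3 -c "
from h import *
go([.51,.0,.30],166)"
```

```text
23.05 [ 0.424 -0.256  0.38 ] F [ 0.8 -0.7 -0.1] yaw 166.6 z [ 0.197 -0.042 -0.98 ] [ 0.294 -0.148  0.181  1.892 -0.028  1.2    1.821]
go [ -7.6 268.5  85. ] roll 0.6
```

Emit:
move_arm --pt "-1 45 10 0" --pt "-2 90 25 0" --pt "-4 135 40 0" --pt "-5 180 55 0" --pt "-6 225 70 0" --pt "-8 268 85 0" --pt "-8 268 85 0" --pt "-8 268 85 0"

```text
clock: 23.85
position: [0.5108, -0.0031, 0.3005]
orientation: [0.101, 0.118, 0.988, -0.01]
wrist_force: [0.1, -1.2, -0.0]
opening: 0.0382
grip_force: 0.0
```

```bash
python3 st.py; python3 - <<'E'
from h import *
w=grab("wrist");t=grab("top")
C=cloud(w);Z=C[...,2];d=w["depth"]>0
T=C[d&(Z>.190)&(Z<.204)&(abs(C[...,0]-.54)<.03)&(abs(C[...,1]-.017)<.012)]
print("wrist neck",len(T),cv2.minAreaRect((T[:,:2]*1000).astype(np.float32)),np.median(T[:,2])) if len(T)>5 else print("none",d.sum())
P=[(.542,.015,.198),(.525,-.022,.185),(.58,.2,.128)];print(proj(w,P).round())
# beaker
m=d&(Z>.03)&(Z<.11)&(abs(C[...,0]-.43)<.06)&(abs(C[...,1]+.1)<.06)
if m.sum(): print("beaker",m.sum(),np.percentile(C[m],[1,50,99],axis=0).round(3).tolist())
save(w,"w7",s=1.4)
E
```

```text
23.85 [ 0.511 -0.003  0.3  ] F [ 0.1 -1.2 -0. ] yaw 166.4 z [ 0.197 -0.043 -0.979] [ 0.074 -0.054 -0.183  1.975  0.064  1.029  1.196]
wrist neck 407 ((535.0155029296875, 18.424694061279297), (11.750006675720215, 40.60356140136719), 75.8603744506836) 0.19832259298755903
[[309. 213.]
 [263. 198.]
 [475. 175.]]
beaker 2811 [[0.392, -0.133, 0.031], [0.425, -0.117, 0.072], [0.46, -0.065, 0.094]]
```

View pics/w7.png

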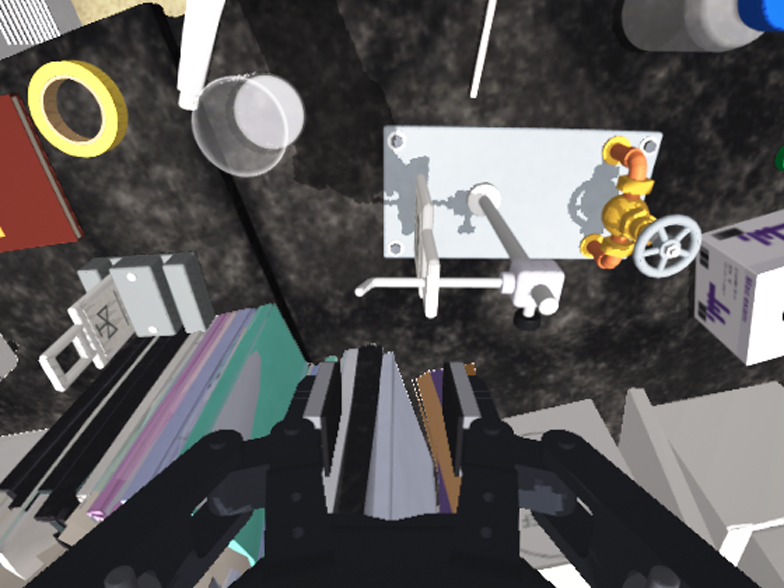

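The view shows the tag hanging on the peg at about (428,250), the beaker at (248,125), the bottles standing and the wheel at (667,247), so nothing is disturbed. I go above the tag.

```bash
python3 -c "
from h import *
go([.517,.0218,.245],166)"
```

```text
go [12.  27.2 55.2] roll 0.1
```

Emit:
move_arm --pt "6 14 28 0" --pt "12 27 55 0" --pt "12 27 55 0" --pt "12 27 55 0" --pt "12 27 55 0"

```text
clock: 24.45
position: [0.518, 0.0227, 0.247]
orientation: [0.103, 0.119, 0.987, -0.009]
wrist_force: [-0.3, -0.3, 0.3]
opening: 0.0384
grip_force: 0.0
```

```bash
python3 st.py; python3 - <<'E'
from h import *
w=grab("wrist");C=cloud(w);Z=C[...,2];d=w["depth"]>0
y=np.radians(-14);ex=np.array([np.cos(y),np.sin(y)]);ey=np.array([-ex[1],ex[0]])
o=ctrl.get_obs()
for z0,z1 in((.1965,.204),(.16,.17),(.17,.18),(.15,.16),(.12,.14),(.09,.11)):
    m=d&(Z>z0)&(Z<z1)&(abs(C[...,0]-.535)<.045)&(abs(C[...,1]-.018)<.018)
    T=C[m][:,:2]
    if len(T)>8: print(z0,len(T),"ex",np.percentile(T@ex,[2,50,98]).round(4),"ey",np.percentile(T@ey,[5,50,95]).round(4))
p=np.array(o["position"]);print("tcp ex,ey",p[:2]@ex,p[:2]@ey)
E
```

```text
24.45 [0.518 0.023 0.247] F [-0.3 -0.3  0.3] yaw 166.2 z [ 0.201 -0.043 -0.979] [ 0.045  0.01  -0.217  2.028  0.1    0.913  1.106]
0.1965 470 ex [0.4964 0.513  0.5331] ey [0.142  0.1455 0.1485]
0.16 61 ex [0.4945 0.4957 0.4981] ey [0.1417 0.1456 0.1486]
0.17 64 ex [0.4945 0.4956 0.4978] ey [0.1419 0.1452 0.1485]
0.15 57 ex [0.4946 0.4956 0.4986] ey [0.1417 0.1456 0.1488]
0.12 85 ex [0.4781 0.4791 0.4821] ey [0.1416 0.1456 0.149 ]
0.09 53 ex [0.479  0.4797 0.4825] ey [0.1419 0.1457 0.1493]
tcp ex,ey 0.49716335587809735 0.14764929904483995
```

Emit:
move_arm --pt "5 -2 25 0" --pt "10 -2 45 0" --pt "13 -2 62 0" --pt "16 -2 74 0" --pt "18 -2 83 0" --pt "18 -2 83 0" --pt "18 -2 83 0" --pt "18 -2 83 0"

```text
clock: 25.3
position: [0.5167, 0.0234, 0.1611]
orientation: [0.103, 0.118, 0.988, -0.009]
wrist_force: [0.1, 0.2, -0.1]
opening: 0.0387
grip_force: 0.0
```

```bash
python3 st.py; python3 -c "
from h import *
y=np.radians(-14);p=np.array(ctrl.get_obs()['position']);print(p[:2]@[np.cos(y),np.sin(y)],p[:2]@[-np.sin(y),np.cos(y)])"
```

```text
25.3 [0.517 0.023 0.161] F [ 0.1  0.2 -0.1] yaw 166.4 z [ 0.201 -0.042 -0.979] [ 0.035  0.115 -0.218  2.118  0.154  0.725  1.049]
0.4956468614801724 0.14769958370557443
```

Emit:
move_arm --pt "-1 -2 0 0" --pt "-1 -2 0 0" --pt "-1 -2 0 0"

```text
clock: 25.6
position: [0.5164, 0.021, 0.1605]
orientation: [0.102, 0.118, 0.988, -0.009]
wrist_force: [-0.7, 1.0, -0.4]
opening: 0.0382
grip_force: 0.0
```

Emit:
move_arm --pt "0 0 0 0" --pt "0 0 0 0" --pt "0 0 0 0" --pt "0 0 0 0" --pt "0 0 0 0" --pt "0 0 0 0" --pt "0 0 0 0" --gripper 1.0 --force 35

```text
clock: 26.3
position: [0.5162, 0.0212, 0.1602]
orientation: [0.102, 0.118, 0.988, -0.009]
wrist_force: [-0.5, 0.1, 1.0]
opening: 0.0069
grip_force: 36.7
```

```bash
python3 st.py
```

```text
26.3 [0.516 0.021 0.16 ] F [-0.5  0.1  1. ] yaw 166.4 z [ 0.199 -0.042 -0.979] [ 0.038  0.116 -0.217  2.118  0.152  0.725  1.055]
```

Emit:
move_arm --pt "-1 0 -5 0" --pt "-2 0 -10 0" --pt "-3 0 -14 0" --pt "-4 0 -18 0" --pt "-4 0 -18 0" --pt "-4 0 -18 0"

```text
clock: 26.9
position: [0.5164, 0.0209, 0.1788]
orientation: [0.102, 0.118, 0.988, -0.009]
wrist_force: [0.1, -0.3, -1.4]
opening: 0.0072
grip_force: 36.5
```

```bash
cat > tag.py <<'E'
from h import *
w=grab("wrist");C=cloud(w);o=ctrl.get_obs();M=rot(o["orientation"]);Q=(C-np.array(o["position"]))@M*1000;Z=C[...,2];d=w["depth"]>0
# up-aligned frame at the TCP: forward = horizontal part of -tool x, side = tool y horizontal
f=-M[:,0].copy();f[2]=0;f/=np.linalg.norm(f);s=np.array([-f[1],f[0],0])
D=C-np.array(o["position"]);A=np.stack([D@f,D@s,D[...,2]],-1)*1000
m=d&(abs(A[...,1])<9)&(A[...,0]>-45)&(A[...,0]<65)&(A[...,2]>-115)&(A[...,2]<45)
for z0 in(-100,-80,-60,-40,-25):
    q=A[m&(A[...,2]>z0)&(A[...,2]<z0+15)]
    if len(q)>5: print("z",z0,len(q),"fwd",np.percentile(q[:,0],[2,50]).round(1),"side",np.percentile(q[:,1],[5,50,95]).round(1))
q=A[m&(A[...,2]>25)]
for x0 in range(-10,50,10):
    k=q[(q[:,0]>=x0)&(q[:,0]<x0+10)]
    if len(k)>5: print("top fwd",x0,len(k),"side",np.median(k[:,1]).round(1),"z",np.percentile(k[:,2],[10,50,90]).round(1))
print("lowest",A[m][:,2].min().round(1),"near-edge",np.percentile(A[m][:,0],[.5]).round(1))
E
python3 st.py; python3 tag.py
```

```text
26.9 [0.516 0.021 0.179] F [ 0.1 -0.3 -1.4] yaw 166.4 z [ 0.199 -0.042 -0.979] [ 0.042  0.09  -0.218  2.102  0.138  0.766  1.071]
z -100 69 fwd [-17.1 -16.1] side [-4.8 -1.   2.9]
z -80 102 fwd [-17.1 -16. ] side [-4.6 -1.   3.1]
z -60 123 fwd [-17.  -16.1] side [-4.5 -1.1  2.3]
z -40 173 fwd [-17.2 -16. ] side [-4.9 -1.2  2.7]
z -25 540 fwd [-16.9  -9.5] side [-4.8 -1.3  2.7]
top fwd -10 308 side -1.5 z [28.5 37.6 41.4]
top fwd 0 568 side -1.1 z [28.  37.5 39.3]
top fwd 10 212 side -1.1 z [38.1 38.7 39.3]
top fwd 20 189 side -1.1 z [38.3 38.8 39.3]
top fwd 30 17 side -0.1 z [37.7 38.4 39. ]
lowest -98.3 near-edge [-21.]
```

The tag is vertical in the hand and lifted about 19 mm, within the 12 to 24 mm window. I slide it out past the tip.

Emit:
move_arm --pt "0 -10 0 0" --pt "0 -22 0 0" --pt "0 -34 0 0" --pt "0 -45 0 0" --pt "0 -56 0 0" --pt "0 -68 0 0" --pt "0 -80 0 0" --pt "0 -85 0 0" --pt "0 -85 0 0" --pt "0 -85 0 0"

```text
clock: 27.95
position: [0.4966, -0.0614, 0.1782]
orientation: [0.102, 0.118, 0.988, -0.009]
wrist_force: [0.2, 0.1, -0.8]
opening: 0.007
grip_force: 36.4
```

```bash
python3 st.py; python3 - <<'E'
from h import *
w=grab("wrist");C=cloud(w);Z=C[...,2];d=w["depth"]>0
y=np.radians(-14);ex=np.array([np.cos(y),np.sin(y)]);ey=np.array([-ex[1],ex[0]])
P=C[d&(Z>.18)&(Z<.206)&(abs(C[...,0]-.53)<.04)&(C[...,1]<.04)&(C[...,1]>-.045)]
P=P[abs(P[:,:2]@ex-.514)<.008];b=P[:,:2]@ey;print("peg ey range",b.min() if len(b) else None)
o=ctrl.get_obs();print("tcp ey",np.array(o["position"])[:2]@ey)
# rack top surface from this view
m=d&(abs(Z-.034)<.004)&(C[...,0]>.5)&(C[...,0]<.64)&(C[...,1]<-.21)&(C[...,1]>-.36)
print(m.sum());P=C[m]
for a in np.arange(-12.5,-8.9,.5):
    r=np.radians(a);b=P[:,:2]@[-np.sin(r),np.cos(r)];h,e=np.histogram(b,bins=np.arange(-.24,-.09,.001))
    g=np.sort(b);k=np.argmax(np.diff(g[(g>-.18)&(g<-.13)]));gg=g[(g>-.18)&(g<-.13)]
    print(a,"gap",gg[k].round(4),gg[k+1].round(4))
# slot at slope
r=np.radians(-10.8);b=P[:,:2]@[-np.sin(r),np.cos(r)];a=P[:,:2]@[np.cos(r),np.sin(r)]
for a0 in np.arange(.575,.66,.01):
    s=np.sort(b[(a>=a0)&(a<a0+.01)]);s=s[(s>-.185)&(s<-.13)]
    if len(s)>10: k=np.argmax(np.diff(s));print(round(a0,3),len(s),s[k].round(4),s[k+1].round(4))
print("a range",np.percentile(a,[.5,99.5]))
E
```

```text
27.95 [ 0.497 -0.061  0.178] F [ 0.2  0.1 -0.8] yaw 166.4 z [ 0.199 -0.042 -0.979] [ 0.155  0.051 -0.143  2.144  0.068  0.747  1.302]
peg ey range 0.10476006766191388
tcp ey 0.06086980718943437
4572
-12.5 gap -0.1401 -0.1391
-12.0 gap -0.1459 -0.1449
-11.5 gap -0.1517 -0.1507
-11.0 gap -0.1575 -0.1565
-10.5 gap -0.1633 -0.1623
-10.0 gap -0.1336 -0.1313
-9.5 gap -0.1392 -0.137
-9.0 gap -0.1443 -0.1427
0.575 295 -0.1624 -0.1513
0.585 274 -0.1619 -0.1502
0.595 239 -0.1625 -0.1511
0.605 241 -0.1628 -0.1496
0.615 234 -0.1632 -0.1497
0.625 234 -0.1627 -0.1498
0.635 201 -0.163 -0.1497
0.645 204 -0.1625 -0.1498
0.655 195 -0.1331 -0.1315
a range [0.57316662 0.67306267]
```

```bash
python3 -c "
from h import *
go([.5578,-.2648,.20],169.2)"
```

```text
go [-109.4 -183.7   -0.7] roll -2.8
```

Emit:
move_arm --pt "-5 0 -22 0" --pt "-20 -30 -20 0" --pt "-35 -60 -17 0" --pt "-50 -90 -14 0" --pt "-68 -120 -10 -1" --pt "-85 -150 -6 -2" --pt "-100 -172 -3 -3" --pt "-109 -184 -1 -3" --pt "-109 -184 -1 -3" --pt "-109 -184 -1 -3" --pt "-109 -184 -1 -3"

```text
clock: 29.1
position: [0.5569, -0.263, 0.1998]
orientation: [0.101, 0.09, 0.991, -0.011]
wrist_force: [0.1, 0.6, -0.9]
opening: 0.007
grip_force: 36.4
```

```bash
python3 st.py; python3 tag.py; cat > slot.py <<'E'
from h import *
w=load("wrist");C=cloud(w);Z=C[...,2];d=w["depth"]>0
m=d&(abs(Z-.034)<.004)&(C[...,0]>.5)&(C[...,0]<.64)&(C[...,1]<-.21)&(C[...,1]>-.36);P=C[m]
r=np.radians(-10.8);b=P[:,:2]@[-np.sin(r),np.cos(r)];a=P[:,:2]@[np.cos(r),np.sin(r)]
for a0 in np.arange(.57,.66,.01):
    s=np.sort(b[(a>=a0)&(a<a0+.01)])
    s2=s[(s>-.185)&(s<-.13)]
    if len(s2)>10: k=np.argmax(np.diff(s2));print(round(a0,3),len(s2),s2[k].round(4),s2[k+1].round(4),"max",s[-3].round(4))
print("a range",np.percentile(a,[.5,99.5]))
p=np.array(ctrl.get_obs()["position"])[:2];print("tcp a,b",p@[np.cos(r),np.sin(r)],p@[-np.sin(r),np.cos(r)])
T=C[d&(Z>.10)&(Z<.26)]
T=T[(abs(T[:,:2]@[-np.sin(r),np.cos(r)]+.1567)<.02)];print("tag b by z:",[(z,np.percentile(T[(T[:,2]>z)&(T[:,2]<z+.02)][:,:2]@[-np.sin(r),np.cos(r)],[5,50,95]).round(4).tolist()) for z in(.11,.13,.15,.22) if ((T[:,2]>z)&(T[:,2]<z+.02)).sum()>5])
E
python3 slot.py
```

```text
29.1 [ 0.557 -0.263  0.2  ] F [ 0.1  0.6 -0.9] yaw 169.6 z [ 0.198 -0.04  -0.979] [ 0.383  0.24   0.013  1.872 -0.057  0.831  1.819]
z -100 98 fwd [-17.7 -16.1] side [-5.5 -0.2  8.2]
z -80 105 fwd [-17.5 -16.4] side [-5.1 -0.9  2.7]
z -60 130 fwd [-17.7 -16.5] side [-4.9 -1.5  2.4]
z -40 176 fwd [-17.4 -16.4] side [-5.  -1.4  2.4]
z -25 541 fwd [-17.2  -9.4] side [-4.8 -1.3  2.6]
top fwd -10 350 side -1.1 z [28.6 37.  40.7]
top fwd 0 511 side -0.7 z [27.7 37.6 38.8]
top fwd 10 217 side -0.7 z [37.6 38.2 38.8]
top fwd 20 196 side -0.7 z [37.7 38.3 38.8]
top fwd 30 8 side 0.0 z [37.1 37.8 38.3]
lowest -114.7 near-edge [-20.9]
0.57 346 -0.1642 -0.1515 max -0.1268
0.58 423 -0.1642 -0.1514 max -0.1266
0.59 395 -0.1634 -0.1513 max -0.1269
0.6 388 -0.1634 -0.1512 max -0.1265
0.61 367 -0.1635 -0.151 max -0.1269
0.62 338 -0.1635 -0.1499 max -0.1265
0.63 320 -0.1636 -0.1497 max -0.127
0.64 299 -0.1637 -0.1485 max -0.0909
0.65 283 -0.1637 -0.1483 max -0.0999
0.66 92 -0.1704 -0.1694 max -0.1638
a range [0.57355253 0.67096576]
tcp a,b 0.5963844997558174 -0.15413619318965027
tag b by z: [(0.11, [-0.1752, -0.1559, -0.1372]), (0.13, [-0.1592, -0.1558, -0.1523]), (0.15, [-0.1593, -0.1557, -0.1518]), (0.22, [-0.169, -0.1548, -0.1416])]
```

Emit:
move_arm --pt "4 -2 20 0.4" --pt "7 -2 35 0.4" --pt "9 -2 46 0.4" --pt "10 -2 53 0.4" --pt "10 -2 53 0.4" --pt "10 -2 53 0.4" --pt "10 -2 53 0.4"

```text
clock: 29.85
position: [0.5583, -0.2683, 0.1473]
orientation: [0.102, 0.095, 0.99, -0.012]
wrist_force: [-0.6, -0.0, -0.5]
opening: 0.0069
grip_force: 36.4
```

```bash
python3 st.py; python3 tag.py|head -5; python3 slot.py
```

```text
29.85 [ 0.558 -0.268  0.147] F [-0.6 -0.  -0.5] yaw 169.1 z [ 0.2   -0.043 -0.979] [ 0.39   0.308  0.014  1.908 -0.065  0.724  1.826]
z -100 122 fwd [-17.2 -13.9] side [-5.7  0.8  8.7]
z -80 103 fwd [-17.2 -16.2] side [-5.3 -1.7  2.6]
z -60 124 fwd [-17.3 -16.2] side [-5.  -1.6  2.3]
z -40 175 fwd [-17.3 -16.3] side [-5.1 -1.5  2.3]
z -25 535 fwd [-17.   -9.6] side [-4.9 -1.4  2.5]
0.57 487 -0.1642 -0.151 max -0.1271
0.58 570 -0.1635 -0.151 max -0.1267
0.59 515 -0.1652 -0.1508 max -0.1266
0.6 481 -0.1662 -0.1514 max -0.1268
0.61 455 -0.1663 -0.1514 max -0.1265
0.62 425 -0.1665 -0.1512 max -0.1267
0.63 390 -0.1675 -0.1511 max -0.1268
0.64 377 -0.1677 -0.1509 max -0.0907
0.65 353 -0.1679 -0.1536 max -0.0983
0.66 119 -0.168 -0.1536 max -0.1507
a range [0.57344213 0.67116094]
tcp a,b 0.5986030322554489 -0.15901559004982735
tag b by z: [(0.11, [-0.164, -0.1604, -0.1564]), (0.13, [-0.1666, -0.1604, -0.1541]), (0.15, [-0.1743, -0.1603, -0.1453]), (0.22, [-0.175, -0.1578, -0.1416])]
```

Emit:
move_arm --pt "0 3 0 0" --pt "1 3 5 0" --pt "1 3 5 0" --pt "1 3 5 0"

```text
clock: 30.3
position: [0.5578, -0.265, 0.1407]
orientation: [0.101, 0.095, 0.99, -0.011]
wrist_force: [-0.1, -0.1, -1.4]
opening: 0.007
grip_force: 36.4
```

```bash
python3 st.py; python3 tag.py|head -4; python3 slot.py
```

```text
30.3 [ 0.558 -0.265  0.141] F [-0.1 -0.1 -1.4] yaw 169.0 z [ 0.198 -0.042 -0.979] [ 0.386  0.314  0.013  1.915 -0.064  0.713  1.821]
z -100 113 fwd [-17.5 -15.3] side [-5.   0.5  8.4]
z -80 106 fwd [-17.6 -16.5] side [-5.3 -1.7  2.6]
z -60 128 fwd [-17.7 -16.6] side [-4.9 -1.6  2.3]
z -40 172 fwd [-17.6 -16.6] side [-5.  -1.5  2.4]
0.57 529 -0.1641 -0.1512 max -0.1268
0.58 599 -0.1635 -0.1512 max -0.127
0.59 566 -0.1636 -0.1511 max -0.1267
0.6 520 -0.1637 -0.151 max -0.1269
0.61 503 -0.1639 -0.1509 max -0.1265
0.62 463 -0.164 -0.1508 max -0.1266
0.63 434 -0.1642 -0.1507 max -0.1263
0.64 413 -0.1644 -0.1506 max -0.0906
0.65 395 -0.1645 -0.1506 max -0.0954
0.66 123 -0.1646 -0.1505 max -0.1505
a range [0.5730932 0.671493 ]
tcp a,b 0.5976950945059936 -0.15587709599923746
tag b by z: [(0.11, [-0.1607, -0.1572, -0.1533]), (0.13, [-0.1669, -0.1573, -0.1471]), (0.15, [-0.172, -0.1571, -0.1417]), (0.22, [-0.1738, -0.1567, -0.1394])]
```

The tag is centred over the slot (-157.2 mm against -157.4 mm), so I lower it gently.

Emit:
move_arm --pt "1 0 4 0" --pt "2 0 8 0" --pt "2 0 12 0" --pt "3 0 16 0" --pt "4 0 20 0" --pt "4 0 20 0" --pt "4 0 20 0"

```text
clock: 31.05
position: [0.5581, -0.2652, 0.1205]
orientation: [0.101, 0.095, 0.99, -0.011]
wrist_force: [-0.2, 0.2, -1.9]
opening: 0.0068
grip_force: 36.4
```

```bash
python3 st.py; python3 tag.py|tail -7
```

```text
31.05 [ 0.558 -0.265  0.121] F [-0.2  0.2 -1.9] yaw 169.0 z [ 0.198 -0.042 -0.979] [ 0.387  0.342  0.011  1.928 -0.067  0.672  1.824]
z -25 545 fwd [-17.5  -9.5] side [-4.9 -1.5  2.5]
top fwd -10 386 side -0.8 z [27.8 36.8 40.6]
top fwd 0 481 side -0.8 z [28.5 37.6 38.7]
top fwd 10 214 side -0.8 z [37.5 38.1 38.6]
top fwd 20 185 side -0.3 z [37.4 38.1 38.7]
top fwd 30 14 side -1.6 z [37.3 37.5 38. ]
lowest -115.0 near-edge [-25.2]
```

Emit:
move_arm --pt "0 0 3 0" --pt "1 0 6 0" --pt "2 0 8 0" --pt "2 0 10 0" --pt "2 0 11 0" --pt "2 0 11 0" --pt "2 0 11 0"

```text
clock: 31.8
position: [0.5589, -0.2657, 0.1104]
orientation: [0.102, 0.095, 0.99, -0.012]
wrist_force: [-1.4, -0.4, 4.7]
opening: 0.0073
grip_force: 37.1
```

```bash
python3 st.py; python3 tag.py|tail -6
```

```text
31.8 [ 0.559 -0.266  0.11 ] F [-1.4 -0.4  4.7] yaw 169.0 z [ 0.199 -0.043 -0.979] [ 0.388  0.358  0.01   1.932 -0.068  0.651  1.826]
top fwd -10 325 side -0.8 z [28.4 37.3 40.8]
top fwd 0 537 side -1.3 z [28.2 37.6 39.1]
top fwd 10 216 side -0.8 z [37.9 38.5 38.9]
top fwd 20 192 side -0.4 z [38.  38.5 39. ]
top fwd 30 11 side -1.8 z [37.8 38.2 38.6]
lowest -111.3 near-edge [-43.9]
```

The tag is seated: a floor contact of about 5 N, and its top at 0.149 m against 0.148 expected. I release and back off.

Emit:
move_arm --pt "0 0 0 0" --pt "0 0 0 0" --pt "0 0 0 0" --pt "0 0 0 0" --pt "0 0 0 0" --pt "0 0 0 0" --gripper 0.6

```text
clock: 32.45
position: [0.5584, -0.2653, 0.1094]
orientation: [0.101, 0.095, 0.99, -0.012]
wrist_force: [0.1, -0.3, 0.4]
opening: 0.0343
grip_force: 0.0
```

Emit:
move_arm --pt "2 0 -15 0" --pt "4 0 -35 0" --pt "6 0 -60 0" --pt "8 0 -90 0" --pt "10 0 -120 0" --pt "12 0 -150 0" --pt "12 0 -150 0" --pt "12 0 -150 0"

```text
clock: 33.25
position: [0.5174, -0.2571, 0.2561]
orientation: [0.103, 0.095, 0.99, -0.012]
wrist_force: [0.5, 0.7, 0.9]
opening: 0.0344
grip_force: 0.0
```

```bash
python3 st.py; python3 - <<'E'
from h import *
w=grab("wrist");C=cloud(w);Z=C[...,2];d=w["depth"]>0
r=np.radians(-10.8);B=C[...,:2]@[-np.sin(r),np.cos(r)];A=C[...,:2]@[np.cos(r),np.sin(r)]
m=d&(abs(B+.1573)<.016)&(Z>.045)&(Z<.17)&(A>.55)&(A<.68)
for z0 in(.05,.07,.09,.11,.13,.142):
    k=m&(Z>z0)&(Z<z0+.012)
    if k.sum()>5: print(z0,k.sum(),"a",np.percentile(A[k],[2,98]).round(4),"b",np.percentile(B[k],[5,50,95]).round(4))
print("top",np.percentile(Z[m],[99,99.8]))
go([.5,.12,.30],166)
E
```

```text
33.25 [ 0.517 -0.257  0.256] F [0.5 0.7 0.9] yaw 169.0 z [ 0.201 -0.043 -0.979] [ 0.394  0.109  0.02   1.903 -0.054  0.927  1.821]
0.05 121 a [0.5817 0.664 ] b [-0.1717 -0.1571 -0.1433]
0.07 136 a [0.5816 0.6646] b [-0.1721 -0.1571 -0.1426]
0.09 268 a [0.5822 0.6644] b [-0.1704 -0.1571 -0.1444]
0.11 207 a [0.5982 0.6649] b [-0.1718 -0.158  -0.1428]
0.13 285 a [0.5984 0.665 ] b [-0.1711 -0.1572 -0.1433]
0.142 544 a [0.5992 0.6646] b [-0.1696 -0.1572 -0.1448]
top [0.16896597 0.16981424]
go [ 76.9 366.3 -63.9] roll 3.0
```

The tag stands upright on its own, its near edge at the same position at every height. Now I open the hand and go near the valve wheel.

```bash
python3 -c "
from h import *
go([.54,.17,.30],124)
t=load('top');C=cloud(t);d=t['depth']>0
for (x0,x1,y0,y1) in((.5,.58,.22,.30),(.58,.66,.22,.30),(.6,.75,.26,.42),(.45,.55,.2,.32)):
  m=d&(C[...,0]>x0)&(C[...,0]<x1)&(C[...,1]>y0)&(C[...,1]<y1);print(x0,y0,np.percentile(C[m][:,2],[50,98]).round(3))"
```

```text
go [ 47.8 423.1 -58.1] roll 45.0
0.5 0.22 [0.001 0.123]
0.58 0.22 [0.    0.124]
0.6 0.26 [0.094 0.868]
0.45 0.2 [-0.     0.059]
```

Emit:
move_arm --pt "8 40 -40 8" --pt "14 80 -58 16" --pt "20 125 -58 24" --pt "26 170 -58 32" --pt "31 215 -58 40" --pt "36 260 -58 45" --pt "40 305 -58 45" --pt "44 350 -58 45" --pt "48 395 -58 45" --pt "48 423 -58 45" --pt "48 423 -58 45" --pt "48 423 -58 45" --gripper 0.0

```text
clock: 34.5
position: [0.5392, 0.1705, 0.2977]
orientation: [0.097, 0.466, 0.879, 0.027]
wrist_force: [0.2, -0.6, 0.5]
opening: 0.0853
grip_force: 0.0
```

```bash
python3 st.py; cat > wheel.py <<'E'
from h import *
w=grab("wrist");C=cloud(w);Z=C[...,2];d=w["depth"]>0
m=d&(Z>.118)&(Z<.136)&(abs(C[...,0]-.582)<.04)&(abs(C[...,1]-.2025)<.04)
P=C[m];zt=np.percentile(P[:,2],[50,90]);r=cv2.minEnclosingCircle((P[:,:2]*1000).astype(np.float32))
c=np.array(r[0])/1000;print(m.sum(),"wheel",r,"z",zt.round(4))
k=np.hypot(P[:,0]-c[0],P[:,1]-c[1]);s=P[(k>.011)&(k<.019)];rim=P[k>.02]
print("rim z",np.median(rim[:,2]).round(4))
a=np.degrees(np.arctan2(s[:,1]-c[1],s[:,0]-c[0]))%72
ph=np.degrees(np.angle(np.exp(1j*np.radians(a*5)).mean()))/5;print("spoke phase mod 72:",round(ph%72,1),len(s))
E
python3 wheel.py
```

```text
34.5 [0.539 0.171 0.298] F [ 0.2 -0.6  0.5] yaw 123.6 z [ 0.195 -0.043 -0.98 ] [-0.053  0.091 -0.418  1.839  0.187  1.069  0.052]
1436 wheel ((582.2399291992188, 203.15106201171875), 26.908628463745117) z [0.1292 0.1307]
rim z 0.1293
spoke phase mod 72: 57.7 231
```

```bash
python3 -c "
from h import *
go([.5857,.2022,.175],123.6);go([.5857,.2022,.109],123.6)
print(rot(ctrl.get_obs()['orientation']).T@[0,0,5])"
```

```text
go [ 20.4  39.6 127.9] roll -0.2
go [ 30.   30.5 192.6] roll -0.2
[-0.72776749  0.6872152  -4.89878452]
```

Emit:
move_arm --pt "7 13 43 0" --pt "14 26 86 0" --pt "20 40 128 0" --pt "20 40 128 0" --pt "20 40 128 0" --pt "20 40 128 0"

```text
clock: 35.15
position: [0.5885, 0.2023, 0.1792]
orientation: [0.099, 0.468, 0.878, 0.029]
wrist_force: [1.5, 0.5, 0.8]
opening: 0.0855
grip_force: 0.0
```

```bash
python3 st.py; python3 wheel.py; python3 -c "
from h import *
go([.5857,.2022,.109],123.6)"
```

```text
35.15 [0.588 0.202 0.179] F [1.5 0.5 0.8] yaw 123.3 z [ 0.202 -0.042 -0.979] [-0.12   0.318 -0.403  1.841  0.337  0.873 -0.104]
3342 wheel ((582.1259155273438, 203.2685546875), 26.985382080078125) z [0.1291 0.1306]
rim z 0.1292
spoke phase mod 72: 58.3 488
go [ 11.7 -13.1  68.9] roll -0.3
```

Emit:
move_arm --pt "4 -4 20 0" --pt "7 -8 38 0" --pt "10 -11 55 0" --pt "12 -13 69 0" --pt "12 -13 69 0" --pt "12 -13 69 0" --pt "12 -13 69 0"

```text
clock: 35.9
position: [0.5851, 0.2036, 0.1076]
orientation: [0.099, 0.467, 0.878, 0.029]
wrist_force: [-0.6, -0.8, -0.4]
opening: 0.0851
grip_force: 0.0
```

```bash
python3 st.py; python3 -c "
from h import *
go([.5857,.2022,.109],123.6)"
```

```text
35.9 [0.585 0.204 0.108] F [-0.6 -0.8 -0.4] yaw 123.4 z [ 0.201 -0.041 -0.979] [-0.153  0.404 -0.373  1.897  0.412  0.744 -0.182]
go [-1.7 -0.1 -1.2] roll -0.2
```

Centred to within 2 mm, so I grip.

Emit:
move_arm --pt "-1 0 -1 0" --pt "-1 0 -1 0" --pt "-1 0 -1 0" --pt "-1 0 -1 0" --pt "-1 0 -1 0" --pt "-1 0 -1 0" --pt "-1 0 -1 0" --gripper 1.0 --force 40

```text
clock: 36.6
position: [0.5857, 0.2032, 0.1086]
orientation: [0.099, 0.467, 0.878, 0.03]
wrist_force: [-1.6, -0.8, 5.1]
opening: 0.0507
grip_force: 41.1
```

```bash
python3 st.py;  python3 wheel.py|tail -2; python3 -c "
from h import *
o=ctrl.get_obs();print(o['opening'],o['grip_force'],rot(o['orientation']).T@[0,0,5])"
```

```text
36.6 [0.586 0.203 0.109] F [-1.6 -0.8  5.1] yaw 123.4 z [ 0.202 -0.041 -0.979] [-0.151  0.403 -0.374  1.896  0.411  0.745 -0.179]
rim z 0.129
spoke phase mod 72: 9.1 1597
0.05131415210044576 41.08786750584841 [-0.73271209  0.72183496 -4.89306522]
```

Emit:
move_arm --pt "0 0 -0.3 -5" --pt "0 0 -0.6 -10" --pt "-0.1 0.1 -0.8 -15" --pt "-0.2 0.2 -1.1 -20" --pt "-0.2 0.2 -1.4 -25" --pt "-0.3 0.3 -1.7 -30" --pt "-0.3 0.3 -1.9 -35" --pt "-0.4 0.4 -2.2 -40" --pt "-0.4 0.4 -2.5 -45" --pt "-0.4 0.4 -2.5 -45"

```text
clock: 37.65
position: [0.5847, 0.2034, 0.1086]
orientation: [0.101, 0.096, 0.99, -0.009]
wrist_force: [4.3, 1.5, -5.8]
opening: 0.0507
grip_force: 57.1
```

```bash
python3 st.py;  python3 wheel.py; python3 -c "
from h import *
o=ctrl.get_obs();print(o['opening'],o['grip_force'],o['wrist_torque'],rot(o['orientation']).T@[0,0,5])"
```

```text
37.65 [0.585 0.203 0.109] F [ 4.3  1.5 -5.8] yaw 168.9 z [ 0.199 -0.038 -0.979] [-0.025  0.429 -0.525  1.891  0.495  0.773  0.544]
7462 wheel ((575.2269287109375, 203.98684692382812), 39.151893615722656) z [0.1313 0.133 ]
rim z 0.1312
spoke phase mod 72: 18.3 1549
0.05092825602663633 57.03463677316904 [ 1.87633013 -0.69802419  0.21370938] [-1.01406554e+00  3.00840368e-03 -4.89608640e+00]
```

Emit:
move_arm --pt "0 0 -0.3 -5" --pt "-0.1 0 -0.7 -10" --pt "-0.2 0 -1.0 -15" --pt "-0.3 0 -1.3 -20" --pt "-0.3 0 -1.6 -25" --pt "-0.4 0 -1.9 -30" --pt "-0.5 0 -2.2 -35" --pt "-0.5 0 -2.5 -40" --pt "-0.6 0 -2.8 -45" --pt "-0.6 0 -3.0 -48" --pt "-0.6 0 -3.0 -48"

```text
clock: 38.8
position: [0.5845, 0.2023, 0.1123]
orientation: [0.088, -0.315, 0.944, -0.051]
wrist_force: [5.1, 1.7, -4.0]
opening: 0.0507
grip_force: 45.2
```

Emit:
move_arm --pt "0 0 0 0" --pt "0 0 0 0" --pt "0 0 0 0" --pt "0 0 0 0" --pt "0 0 0 0" --pt "0 0 0 0" --pt "0 0 0 0" --pt "0 0 0 0" --gripper 0.0

```text
clock: 39.6
position: [0.5842, 0.2023, 0.1126]
orientation: [0.088, -0.316, 0.943, -0.052]
wrist_force: [-0.6, 0.3, -0.2]
opening: 0.0853
grip_force: 0.0
```

```bash
python3 st.py;  python3 wheel.py; python3 -c "
from h import *
o=ctrl.get_obs();print(o['opening'],o['grip_force'],rot(o['orientation']).T@[0,0,60])"
```

```text
39.6 [0.584 0.202 0.113] F [-0.6  0.3 -0.2] yaw -142.4 z [ 0.198 -0.042 -0.979] [ 0.104  0.461 -0.686  1.883  0.591  0.819  1.315]
6899 wheel ((576.9617309570312, 206.27474975585938), 49.481197357177734) z [0.1337 0.135 ]
rim z 0.1334
spoke phase mod 72: 6.1 1617
0.08558754222331878 0.0 [ -7.97839149  -9.18632215 -58.75335526]
```

Released. I retreat straight up and measure the wheel.

Emit:
move_arm --pt "-2 -2 -15 0" --pt "-4 -5 -30 0" --pt "-8 -9 -59 0" --pt "-12 -14 -90 0" --pt "-17 -20 -125 0" --pt "-17 -20 -125 0" --pt "-17 -20 -125 0"

```text
clock: 40.35
position: [0.5857, 0.2028, 0.2435]
orientation: [0.09, -0.316, 0.943, -0.052]
wrist_force: [0.3, 0.4, 0.1]
opening: 0.0855
grip_force: 0.0
```

```bash
python3 st.py; sed -i 's/Z<.136/Z<.139/' wheel.py; python3 wheel.py; python3 - <<'E'
from h import *
s=grab("scene");t=grab("top")
for n,im in(("top",t),("scene",s)):
    C=cloud(im);d=im["depth"]>0
    for k,(x,y,z) in dict(beaker=(.428,-.1,.08),solv=(.413,.247,.11),wash=(.387,.343,.13)).items():
        m=d&(abs(C[...,0]-x)<.07)&(abs(C[...,1]-y)<.05)&(C[...,2]>.03)&(C[...,2]<.23)
        if m.sum()>5:print(n,k,m.sum(),np.median(C[m],0).round(3),"ztop",np.percentile(C[m][:,2],98).round(3))
    r=np.radians(-10.8);B=C[...,:2]@[-np.sin(r),np.cos(r)];A=C[...,:2]@[np.cos(r),np.sin(r)]
    m=d&(abs(B+.1573)<.012)&(A>.575)&(A<.628)&(C[...,2]>.05)&(C[...,2]<.17)
    print(n,"tag",m.sum(),"b",np.percentile(B[m],[5,50,95]).round(4),"ztop",np.percentile(C[...,2][m],98).round(4),"a",np.percentile(A[m],2).round(4))
E
```

```text
40.35 [0.586 0.203 0.243] F [0.3 0.4 0.1] yaw -142.4 z [ 0.203 -0.041 -0.978] [ 0.194  0.308 -0.777  1.774  0.418  1.024  1.477]
2107 wheel ((581.95556640625, 202.32591247558594), 26.89665985107422) z [0.1339 0.1352]
rim z 0.134
spoke phase mod 72: 0.5 307
top beaker 155 [ 0.433 -0.101  0.085] ztop 0.098
top solv 372 [0.414 0.248 0.111] ztop 0.154
top wash 434 [0.387 0.343 0.125] ztop 0.211
top tag 89 b [-0.1609 -0.1556 -0.1537] ztop 0.1519 a 0.5819
scene beaker 596 [ 0.423 -0.084  0.067] ztop 0.093
scene solv 886 [0.405 0.271 0.107] ztop 0.151
scene wash 1328 [0.378 0.37  0.115] ztop 0.208
scene tag 209 b [-0.1572 -0.1529 -0.149 ] ztop 0.148 a 0.5818
```

The wheel turned about 86° (rim up 4.8 mm, spokes agree). The tag is standing fully down, and the beaker and bottles are where they were. I hand the job in.

```bash
python3 -c "
from plant import ctrl
print(ctrl.sign_off())"
```

```text
the job is handed in; nothing more can be done
None
```

The job is handed in: the tag stands upright and fully down in the free slot, the valve was then opened about 86° anticlockwise, and the bottles and beaker stand where they were. However, a wrong roll I commanded mid-run jammed the last joint at its −2.85 limit (it read −2.853) and pressed the fingers onto the beaker rim with up to 115 N read at the wrist, so it may still be failed on the force or joint-range rules; the tag also had to be rehung on the peg and regripped once.

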